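Lever up a vice base and park the bar

ROBOT

A 7-joint arm with a two-finger parallel gripper is mounted at the origin on the work surface. World frame = base frame: x ahead of the robot, y to its left, z up, the work surface at z = 0. Lengths are in m, angles in rad, forces in N, time in s.
With the tool pointing down it reaches from about 0.425 to 0.925 m from the base axis. Payload 6.8 kg.
Tool frame: the origin (TCP) lies at the very end of the fingers, on their centre line; the grasp point (between the pads) lies grip_depth behind it (grip_depth is the distance from the TCP to the grasp point, in m); x points along the fingers, y is the direction in which the jaws open and shut, and the axes are right-handed (so a half turn about x gives the same grasp; the last joint's range is limited). The gripper opens to 85 mm and grips with 20 to 120 N. Pads are 22 mm wide; open, the fingers measure 114 mm over their backs; the gripper's body (76 mm by 85 mm) begins 54 mm behind the grasp point. The pads swing forward as they close: fully open they stand 13 mm farther back than shut.
Start: joints at [1.067, 0.477, 0.022, 1.555, -0.011, 1.109, -0.083], TCP at [0.26, -0.623, 0.231] pointing down, gripper open.
Joint ranges: [-2.96, 2.96], [-0.34, 2.1], [-1.41, 1.46], [0.24, 2.44], [-1.37, 4.51], [0.17, 1.92], [-2.96, 2.96]. Speed limits (rad/s): [2.39, 2.39, 3.14, 3.14, 3.14, 3.14, 3.14].

INTERFACE

Orientations are given as a rotation vector (axis times angle).
In Python, from plant import get_state, capture, sign_off, grip_depth gives the robot as it stands.
- The arm moves only by the shell command python3 -m creep 'ROWS' [FORCE]. ROWS is JSON, a list that holds one entry, the list of rows, each a list of 7 numbers: the turn, a rotation vector about the tool's x, y, z in degrees, then the shift along the tool's x, y, z in cm, then the closure, from 0 (fully open) to 1 (shut). A call has 1 to 8 rows; each row shifts and turns the commanded pose from where the row before left it, along the tool's axes as they then stand; what a row does not reach is not made up. A row lasts 1/10 s, in which the tool goes at most 50 mm and 8.59 degrees, less where a joint would pass 70% of its speed; a pose out of reach is approached as far as the arm can. A call is refused whole if a number of a shift passes 5 or a number of a turn 8.59, either way. A call with a gripper value outside its range is refused whole. The fingers move at their own pace and stop on an object; FORCE is the grip in N (left out, the last holds). Time passes only in rows, so rows that do not move let the fingers close. It gives the time, the measured TCP pose, the force and the opening at its end, in the units of the state.
- get_state(): the state, without advancing time (a new reading comes with each control period).
- capture(name): name is "side" or "top" or "wrist"; returns a dict with "img" (384x512x3 uint8, blue, green, red), "fov_y" (degrees; the focal length in pixels is half the picture's height over the tangent of half this angle, whatever the lens; pixels are square), "cx", "cy" (the principal point, pixels), "R" (3x3) and "t" (3): a world point X has camera coordinates R X + t. Camera axes: x right, y down, z forward; pixel columns grow to the right and rows downward; lengths in m; the calibration is good to about 2 mm. A picture is of the moment at which its call begins. There is no depth.
- sign_off(): hands the job in, once; it reports no verdict.
The state is a dict: "time": time; "joint_positions": joint angles; "joint_vel": joint speeds; "tau": joint torques, N m; "tool_pos": TCP position; "tcp_rot": TCP orientation; "force": force on the tool from outside, world axes, zero at the start; "wrist_torque": the same for the moment, N m; "finger_gap": opening from 0.0 (shut) to 1.0 (fully open).
Only numpy, scipy, OpenCV 4.12 (cv2) and the standard library are available. Lean on these libraries where they do the work, as an engineer would, in place of code of your own. Each camera call takes 0.05 s, during which the arm holds its last target.

TASK

The front edge of the heavy vice base has to stay up off the bench so that a new foot can be fitted. Lay the pry bar across the fulcrum block, slide its toe in under the overhanging edge until you feel it gently meet the rib beneath, lever the edge up, then swing the handle end under the cap of the capped post and let go so that the bar holds the base up. Do not shove the vice along the bench, touch it with the hand, force the bar against the post, or disturb the jar, the hacksaw or the wooden stand.

Things in the scene. Friction and masses are not known exactly. Their poses are not given: they have to be found in the camera images.
- base: Heavy blue bench vice (about 7 kg, 150 mm tall) on a steel plate 200 x 180 mm, 16 mm thick, underside 28 mm above the bench, on two cross runners 28 mm tall, the front one set back 52 mm. Origin: middle of the plate's outline, at bench level; x points the way the bar goes in (front edge x = -100 mm, rear +100 mm). Levered at the front it tips about its rear bottom edge.
- base_lip (a point): Middle of the lower front edge of the plate, 28 mm above the bench at rest; axes as base. Behind it a cross rib hangs under the plate, 150 mm wide, from 5 to 27 mm above the bench: its face lies anywhere from 14 to 40 mm in from this edge, differs each time, cannot be seen from above and must be felt for with the toe. Keep the push on the rib below 25 N.
- base_heel (a point): Middle of the bottom rear edge of the base, on the bench; it must not slide more than 6 mm.
- fulcrum: Fulcrum: hardwood block 50 mm along the bar, 100 mm across, 22 mm tall, with a round steel rod of 8 mm radius across the middle of its top; fixed to the bench, the rod 50 to 66 mm in front of the plate's front edge. Origin under its centre, x axis within 3 degrees of the base's.
- fulcrum_top (a point): Middle of the top line of the fulcrum's rod, 30 mm above the bench; the rod runs along this point's y axis.
- bar_grip (a point): Grip point of the pry bar, which starts flat on the bench; 12 mm above its flat underside; x axis to the toe, z up. Straight, 0.6 kg, 420 mm: toe 280 mm ahead of this point, rear end 140 mm behind. Rubber handle 25 mm wide, 24 mm tall from 40 mm ahead to the rear end; steel shaft 20 x 12 mm tall, last 50 mm at the toe 22 x 7 mm tall. Balance point about 40 mm ahead.
- bar_toe (a point): Lower edge of the bar's toe, on its underside; axes as bar_grip. Seated with the toe some 8 mm off the bench, the bar slopes over the fulcrum and the handle end is about 120 mm up. As the handle goes down the toe creeps about 3 mm further in, so ease the bar back about 5 mm once it has met the rib. Pressing at the grip point takes about 10 to 20 N.
- keeper_under (a point): Capped steel post fixed to the bench: post 16 mm thick, flat round cap 60 mm across, 8 mm thick (the only post with a cap). Point: on the post's axis at the cap's underside, 42 to 46 mm up. It stands about 390 mm back from the middle of the rib's range, 60 mm to either side of the line through base and fulcrum. The handle end goes under the cap beside the post and presses up on it.
- keeper: The capped post itself, origin on its axis at about bench level. Keep forces on it below 60 N.
- dog_top (a point): Plain bench dog, 22 mm steel post without cap, on the other side of the line, fixed; point at the middle of its top, 50 mm up. Not used.
- stand: Wooden candle stand with a cross foot 150 x 150 mm, 146 mm tall; origin under its centre. Bystander.
- hacksaw: Red-framed hacksaw lying flat, about 300 x 95 mm; origin near the blade's middle at bench level. Bystander.
- jar: Jar with a lid, 70 mm across, 90 mm tall; origin under its centre. Bystander.
Things that resemble listed ones, but are neither listed nor needed, are in the scene too. What is meant by the fulcrum is not orange or pink, and is the larger of those in its own colour.

How it is judged:
By the outcome, as a careful person would: the job done as asked, in the order asked, and still so for the second after the job is handed in, with the robot touching nothing.
It also fails if it takes over 45 s, if anything falls off the work surface, if the arm or the gripper's body presses on something with over 40 N, if the wrist force passes 120 N, or if a joint passes its speed limit or range.

## Working session

There is one attempt and no reset: what is moved stays moved. The work goes in short steps, Python scripts to look and compute and a shell command to move; the robot and the scene stay as the last step left them, time stands still between calls to the robot, and variables do not carry over. Pictures are saved under pics/ and viewed, and the job is handed in when it is done.

```bash
ls; mkdir -p pics; python3 - <<'E'
from plant import get_state, capture, grip_depth
import cv2
print(grip_depth if not callable(grip_depth) else grip_depth())
print(get_state())
for n in ("side","top","wrist"):
    c=capture(n); cv2.imwrite(f"pics/{n}0.png",c["img"]); print(n,c["fov_y"],c["cx"],c["cy"],c["R"],c["t"])
E
```

```text
pics
0.0187
{'time': 0.0, 'joint_positions': array([ 1.06691187,  0.47779358,  0.02235627,  1.55646   , -0.01150153,
        1.10928522, -0.08309482]), 'joint_vel': array([-2.53578154e-04, -3.69505939e-04, -1.86702500e-03,  9.53511591e-04,
       -4.28184784e-04, -1.44244632e-03, -3.17139203e-05]), 'tau': array([-1.14070635e-04, -5.96453762e+01,  1.60783432e+00, -2.81201345e+01,
        1.24856411e-02,  9.33278556e-03, -1.89495915e-05]), 'tool_pos': array([ 0.25998306, -0.62228218,  0.2303268 ]), 'tcp_rot': array([ 2.00434018,  0.40380492, -2.00535188]), 'force': array([ 0.48642936, -0.17368578,  0.65996169]), 'wrist_torque': array([ 0.0308485 , -0.0129836 ,  0.06604608]), 'finger_gap': 1.0024101362410103}
side 45.23898330456156 264.51050354674186 196.87403514426651 [[ 0.99526313 -0.09615331 -0.01434755]
 [-0.06842452 -0.58798466 -0.80597278]
 [ 0.06906081  0.80313671 -0.59177869]] [-0.54430045  0.10871283  1.15846977]
top 44.8009500442151 248.3987892425083 192.89490891405842 [[ 0.00695812 -0.99997409 -0.00184707]
 [-0.99582513 -0.00676111 -0.09103078]
 [ 0.09101593  0.00247276 -0.99584637]] [0.00620926 0.53901724 1.57415882]
wrist 71.47798168860598 254.32946550264126 195.07405311008245 [[ 0.38484358 -0.92297708 -0.00295354]
 [-0.87741625 -0.36683586  0.3091475 ]
 [-0.28641952 -0.11638195 -0.95100952]] [-0.67400391 -0.03959223  0.38101815]
```

View pics/side0.png

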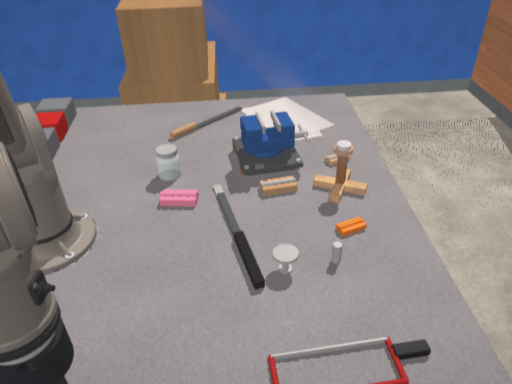

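View pics/top0.png

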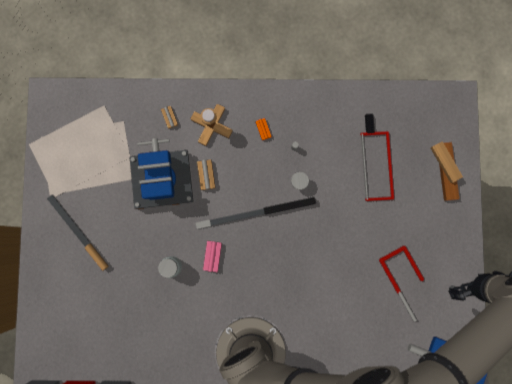

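View pics/wrist0.png

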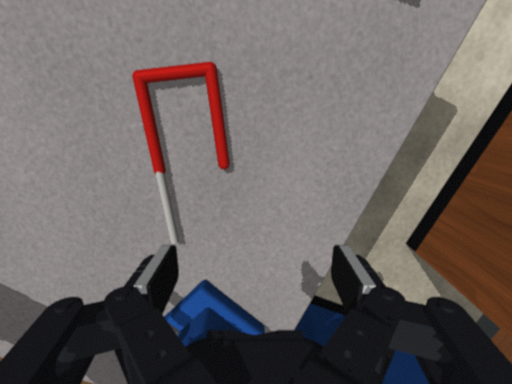

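```bash
cat > h.py <<'E'
import numpy as np, cv2
from plant import get_state, capture, grip_depth
from scipy.spatial.transform import Rotation as Ro
def K(c):
    f=c["img"].shape[0]/2/np.tan(np.radians(c["fov_y"]/2)); return f,c["cx"],c["cy"]
def ray(c,p,z):
    f,cx,cy=K(c); R=np.array(c["R"]);t=np.array(c["t"])
    o=-R.T@t; d=R.T@np.array([(p[0]-cx)/f,(p[1]-cy)/f,1]); return o+d*(z-o[2])/d[2]
def proj(c,X):
    f,cx,cy=K(c); q=np.array(c["R"])@np.array(X)+np.array(c["t"]); return np.array([f*q[0]/q[2]+cx,f*q[1]/q[2]+cy])
def tri(cs,ps):
    A=[];b=[]
    for c,p in zip(cs,ps):
        f,cx,cy=K(c);R=np.array(c["R"]);t=np.array(c["t"]);o=-R.T@t
        d=R.T@np.array([(p[0]-cx)/f,(p[1]-cy)/f,1]);d/=np.linalg.norm(d);P=np.eye(3)-np.outer(d,d);A.append(P);b.append(P@o)
    X=np.linalg.lstsq(np.vstack(A),np.hstack(b),rcond=None)[0];return X
def save(name,img,box=None,s=1):
    if box: img=img[box[1]:box[3],box[0]:box[2]]
    cv2.imwrite(f"pics/{name}.png",cv2.resize(img,None,fx=s,fy=s,interpolation=cv2.INTER_CUBIC))
E
python3 - <<'E'
from h import *
s=get_state(); print(Ro.from_rotvec(s["tcp_rot"]).as_matrix().round(3))
c=capture("top"); save("t1",c["img"],(120,90,330,240),3.8)
c=capture("side"); save("s1",c["img"],(150,100,380,300),3.0)
E
```

```text
[[-0.001  0.386 -0.923]
 [ 0.001 -0.923 -0.386]
 [-1.    -0.001  0.   ]]
```

View pics/t1.png

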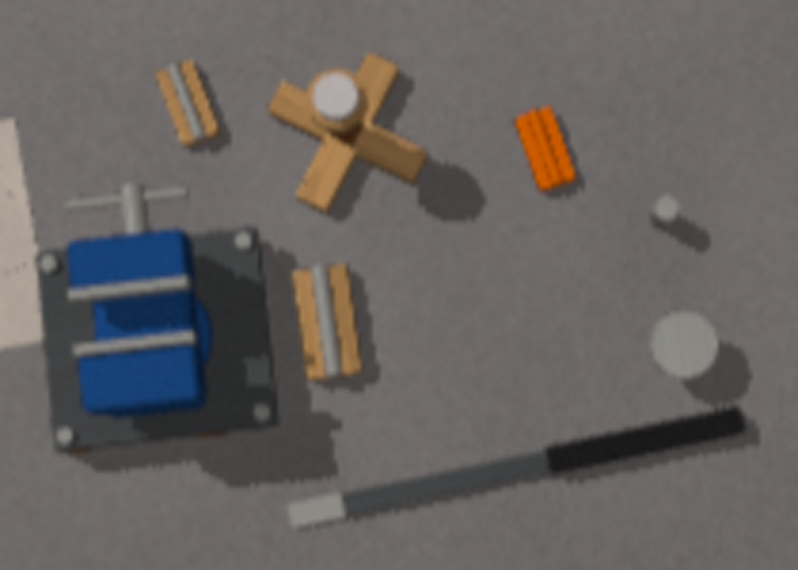

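View pics/s1.png

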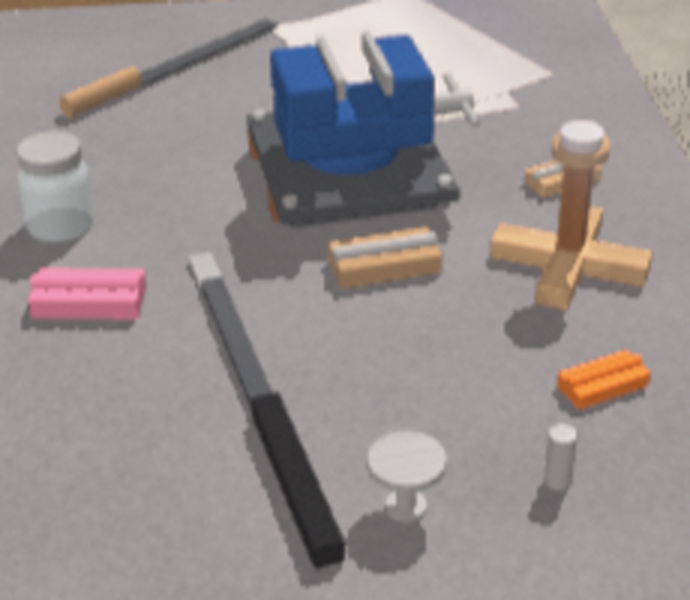

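```bash
cat > m1.py <<'E'
from h import *
ct=capture("top"); cs=capture("side")
T=lambda p:((p[0]+.5)/3.8-.5+120,(p[1]+.5)/3.8-.5+90)
S=lambda p:((p[0]+.5)/3-.5+150,(p[1]+.5)/3-.5+100)
def show(n,pt,ps,z):
    a=ray(ct,T(pt),z) if pt else None; b=ray(cs,S(ps),z) if ps else None
    print(n,"top",None if a is None else a.round(4),"side",None if b is None else b.round(4), "tri", tri([ct,cs],[T(pt),S(ps)]).round(4) if pt and ps else "")
show("plateFR(y-,x+)",(257,228),(458,193),.044)
show("plateFL",(276,425),(287,222),.044)
show("plateRear x+",(38,255),None,.044)
show("plateRear x-",(57,450),(250,115),.044)
show("rod x+",(319,265),(436,236),.030)
show("rod x-",(333,375),(335,250),.030)
show("cap",(684,345),(407,460),.052)
show("dog",(667,208),(562,433),.050)
show("toe mid top",(290,515),(200,257),.007)
show("rear end top",(742,420),(330,553),.024)
show("handle front top",(549,460),(266,398),.024)
show("stand top",(336,97),(582,130),.146)
E
python3 m1.py
```

```text
plateFR(y-,x+) top [0.6843 0.22   0.044 ] side [0.6788 0.209  0.044 ] tri [0.6834 0.2211 0.0366]
plateFL top [0.5067 0.1997 0.044 ] side [0.5099 0.1775 0.044 ] tri [0.5093 0.2017 0.0279]
plateRear x+ top [0.6585 0.4164 0.044 ] side None tri 
plateRear x- top [0.4831 0.3942 0.044 ] side [0.4836 0.3896 0.044 ] tri [0.4834 0.395  0.041 ]
rod x+ top [0.6534 0.1651 0.03  ] side [0.6498 0.158  0.03  ] tri [0.6526 0.1656 0.0249]
rod x- top [0.5533 0.1509 0.03  ] side [0.5524 0.1458 0.03  ] tri [0.5532 0.1512 0.0263]
cap top [ 0.58   -0.1631  0.052 ] side [ 0.5783 -0.1677  0.052 ] tri [ 0.5797 -0.1634  0.0481]
dog top [ 0.7038 -0.1484  0.05  ] side [ 0.7004 -0.1491  0.05  ] tri [ 0.7023 -0.1483  0.0494]
toe mid top top [0.4276 0.1901 0.007 ] side [0.4249 0.1825 0.007 ] tri [0.4261 0.1906 0.0015]
rear end top top [ 0.5156 -0.2182  0.024 ] side [ 0.5147 -0.2283  0.024 ] tri [ 0.5158 -0.2195  0.0146]
handle front top top [ 0.4783 -0.0442  0.024 ] side [ 0.4774 -0.0521  0.024 ] tri [ 0.478  -0.0445  0.0175]
stand top top [0.7783 0.1413 0.146 ] side [0.7764 0.1407 0.146 ] tri [0.7775 0.1414 0.1457]
```

```bash
python3 -m creep '[[[-8,0,0,0,0,0,0],[-8,0,0,0,0,0,0],[-8,0,0,0,0,0,0],[-8,0,0,0,0,0,0],[-8,0,0,0,0,0,0],[-8,0,0,0,0,0,0],[-8,0,0,0,0,0,0],[-8,0,0,0,0,0,0]]]'
python3 -m creep '[[[-8,0,0,0,0,0,0],[-7.5,0,0,0,0,0,0]]]'
cat > go.py <<'E'
# usage: print tool-frame shift (cm) and turn(deg) from measured pose to target grasp/TCP
from h import *
def delta(pos,Rt=None):
    s=get_state(); R=Ro.from_rotvec(s["tcp_rot"]).as_matrix()
    d=R.T@(np.array(pos)-s["tool_pos"])*100
    t=(Ro.from_matrix(R.T@Rt).as_rotvec(degrees=True) if Rt is not None else None)
    print("t",round(s["time"],2),"pos",s["tool_pos"].round(4),"F",s["force"].round(1),"T",s["wrist_torque"].round(2),"gap",round(s["finger_gap"],3))
    print("shift",d.round(2),"turn",None if t is None else t.round(2))
def Rtool(u,pitch):
    # u: horizontal bar dir (to toe), pitch>0 toe down (deg); tool x=-bar normal, z=-bar axis
    u=np.array([u[0],u[1],0.]);u/=np.linalg.norm(u);p=np.radians(pitch)
    ax=u*np.cos(p)-np.array([0,0,np.sin(p)]); n=np.array([0,0,np.cos(p)])+u*np.sin(p)
    x=-n;z=-ax;return np.column_stack([x,np.cross(z,x),z])
E
python3 - <<'E'
from go import *
delta([.486,-.082,.10],Rtool((-.2107,.9775),0)); print(get_state()["joint_positions"].round(2))
E
```

```text
time: 1.15
tool_pos: [0.2602, -0.6228, 0.2313]
tcp_rot: [1.248, 1.184, -1.248]
force: [0.7, -0.0, 0.3]
finger_gap: 1.001
time: 1.35
tool_pos: [0.2601, -0.6228, 0.2313]
tcp_rot: [1.047, 1.305, -1.047]
force: [0.4, -0.2, -0.1]
finger_gap: 1.0
t 1.35 pos [ 0.2601 -0.6228  0.2313] F [ 0.4 -0.2 -0.1] T [ 0.04  0.01 -0.01] gap 1.0
shift [ 13.13  33.75 -47.92] turn [ 0.33 -0.    0.01]
[ 1.27  0.49 -0.27  1.54  0.14  1.13  1.19]
```

```bash
python3 -m creep '[[[0,0,0,0,2.6,-3.69,0],[0,0,0,0,2.6,-3.69,0],[0,0,0,0,2.6,-3.69,0],[0,0,0,0,2.6,-3.69,0],[0,0,0,0,2.6,-3.69,0],[0,0,0,0,2.6,-3.69,0],[0,0,0,0,2.6,-3.69,0],[0,0,0,0,2.6,-3.69,0]]]'
python3 -m creep '[[[0,0,0,0,2.6,-3.69,0],[0,0,0,0,2.6,-3.69,0],[0,0,0,0,2.6,-3.69,0],[0,0,0,0,2.6,-3.69,0],[0.3,0,0,0,2.6,-3.69,0],[0,0,0,0,0,0,0],[0,0,0,0,0,0,0]]]'
python3 - <<'E'
from go import *
delta([.486,-.082,.10],Rtool((-.2107,.9775),0)); print(get_state()["joint_positions"].round(2))
c=capture("wrist"); save("w1",c["img"],None,1.5)
import pickle; pickle.dump(c,open("w1.pkl","wb"))
E
```

```text
time: 2.15
tool_pos: [0.4018, -0.2888, 0.2316]
tcp_rot: [1.051, 1.301, -1.052]
force: [0.5, 0.5, 0.1]
finger_gap: 1.0
time: 2.85
tool_pos: [0.4897, -0.0816, 0.2314]
tcp_rot: [1.053, 1.301, -1.053]
force: [0.3, -0.4, -0.5]
finger_gap: 1.0
t 2.85 pos [ 0.4897 -0.0816  0.2314] F [ 0.3 -0.4 -0.5] T [-0.05  0.02  0.05] gap 1.0
shift [13.14 -0.37 -0.04] turn [-0.12  0.01 -0.01]
[ 0.56  0.24 -0.6   1.94  0.16  1.01  0.1 ]
```

View pics/w1.png

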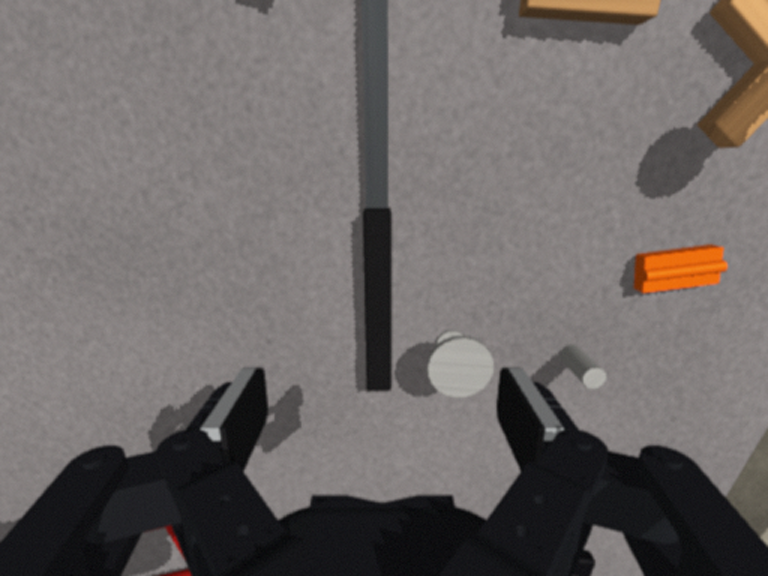

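```bash
python3 - <<'E'
from go import *
import pickle; c=pickle.load(open("w1.pkl","rb")); W=lambda p:((p[0]+.5)/1.5-.5,(p[1]+.5)/1.5-.5)
a=ray(c,W((377.5,209)),.024); b=ray(c,W((379,389)),.024); print(a.round(4),b.round(4),np.linalg.norm(a-b))
u=(a-b)/np.linalg.norm(a-b); print("u",u.round(4),"grip",(a-.04*u).round(4),(b+.14*u).round(4))
print("cap",ray(c,W((461,366)),.052).round(4),"dog",ray(c,W((594,378)),.05).round(4))
# shaft direction
d=ray(c,W((371.5,5)),.012); e=ray(c,W((375.5,205)),.012); v=(d-e);print((v/np.linalg.norm(v)).round(4))
delta((a-.04*u)*[1,1,0]+[0,0,.003],Rtool(u[:2],0))
E
```

```text
[ 0.4779 -0.0417  0.024 ] [ 0.5155 -0.2141  0.024 ] 0.17645636343777282
u [-0.2129  0.9771  0.    ] grip [ 0.4864 -0.0808  0.024 ] [ 0.4857 -0.0773  0.024 ]
cap [ 0.5793 -0.159   0.052 ] dog [ 0.7021 -0.1466  0.05  ]
[-0.2231  0.9748  0.    ]
t 2.9 pos [ 0.4893 -0.0831  0.2312] F [ 0.4 -1.  -0.1] T [-0.04  0.07 -0.05] gap 1.0
shift [22.82 -0.22 -0.29] turn [-0.41  0.02  0.03]
```

```bash
python3 -m creep '[[[0,0,0,4,-0.25,-0.1,0],[-0.4,0,0,4,0,-0.1,0],[0,0,0,4,0,0,0],[0,0,0,4,0,0,0],[0,0,0,3,0,0,0],[0,0,0,1.5,0,0,0],[0,0,0,1,0,0,0],[0,0,0,0.5,0,0,0]]]'
python3 - <<'E'
from go import *
delta([.4863,-.0803,.0045],Rtool((-.215,.9766),0))
E
```

```text
time: 3.7
tool_pos: [0.4862, -0.0825, 0.0107]
tcp_rot: [1.051, 1.302, -1.052]
force: [0.5, 0.3, -0.2]
finger_gap: 1.005
t 3.7 pos [ 0.4862 -0.0825  0.0107] F [ 0.5  0.3 -0.2] T [0.02 0.   0.01] gap 1.005
shift [ 0.62  0.06 -0.21] turn [-0.25  0.02  0.05]
```

```bash
python3 -m creep '[[[0,0,0,0.4,0,-0.2,0],[0,0,0,0,0,0,0.4],[0,0,0,0,0,0,0.7],[0,0,0,0,0,0,1],[0,0,0,0,0,0,1],[0,0,0,0,0,0,1],[0,0,0,0,0,0,1],[0,0,0,0,0,0,1]]]' 100
python3 - <<'E'
from go import *
delta([.4863,-.0803,.0045],Rtool((-.215,.9766),0))
E
```

```text
time: 4.5
tool_pos: [0.4861, -0.0794, 0.0081]
tcp_rot: [1.049, 1.303, -1.05]
force: [-2.8, 0.1, 9.7]
finger_gap: 0.269
t 4.5 pos [ 0.4861 -0.0794  0.0081] F [-2.8  0.1  9.7] T [-0.04  0.68  0.13] gap 0.269
shift [ 0.36 -0.    0.09] turn [-0.12  0.05  0.01]
```

```bash
python3 -m creep '[[[0,0,0,-1,0,0,1],[0,0,0,-2,0,0,1],[0,0,0,-3,0,0,1],[0,0,0,-3,0,0,1],[0,0,0,-3,0,0,1],[0,0,0,-2,0,0,1],[0,0,0,0,0,0,1],[0,0,0,0,0,0,1]]]'
python3 - <<'E'
from go import *
delta([.4863,-.0803,.0045],Rtool((-.215,.9766),0))
c=capture("side"); save("s2",c["img"],(150,80,380,280),3.2)
c=capture("top"); save("t2",c["img"],(120,90,330,240),3.8)
c=capture("wrist"); save("w2",c["img"],None,1.5)
E
```

```text
time: 5.3
tool_pos: [0.4854, -0.0795, 0.1468]
tcp_rot: [1.049, 1.303, -1.051]
force: [-0.2, 0.5, -6.9]
finger_gap: 0.265
t 5.3 pos [ 0.4854 -0.0795  0.1468] F [-0.2  0.5 -6.9] T [-0.37 -0.09 -0.01] gap 0.265
shift [14.23  0.08  0.09] turn [-0.15  0.02  0.04]
```

View pics/s2.png

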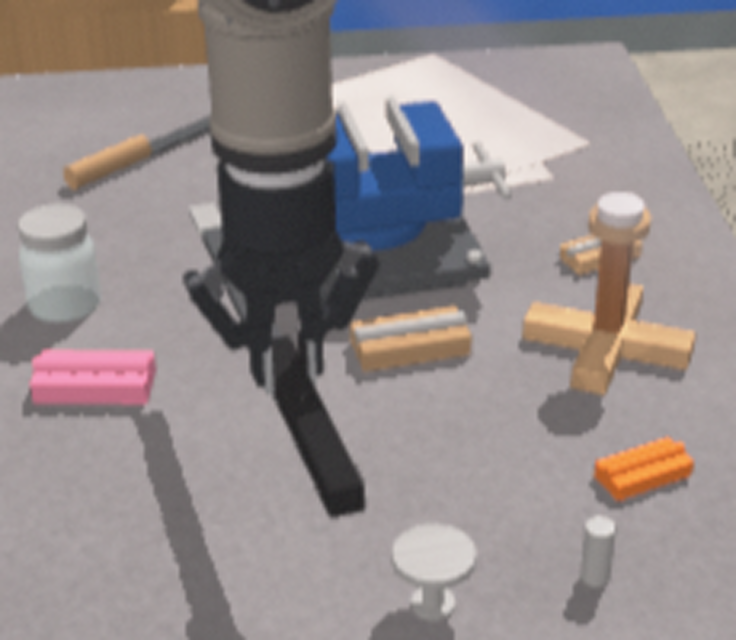

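View pics/w2.png

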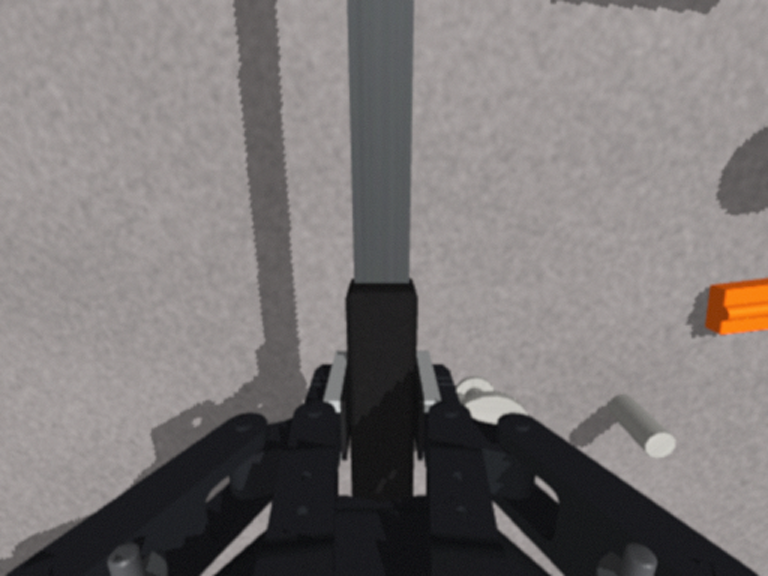

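View pics/t2.png

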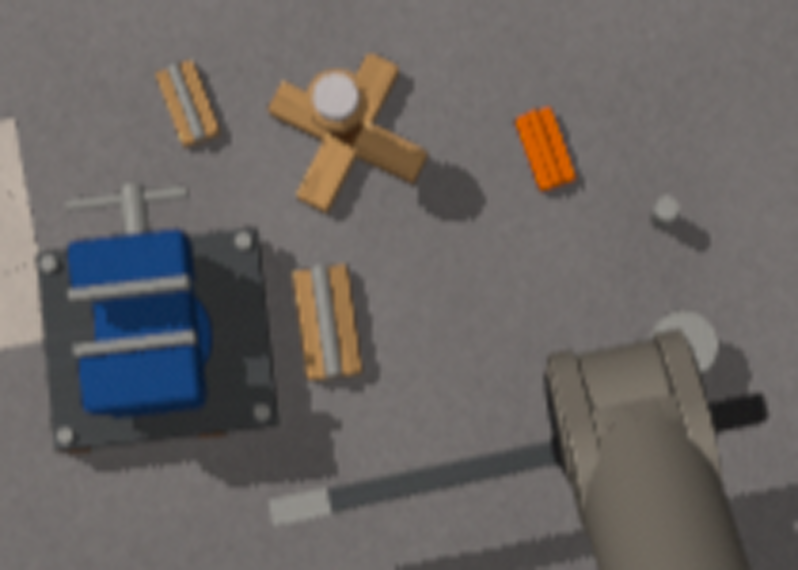

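```bash
python3 - <<'E'
from h import *
ct=capture("top"); cs=capture("side")
T=lambda p:((p[0]+.5)/3.8-.5+120,(p[1]+.5)/3.8-.5+90)
S=lambda p:((p[0]+.5)/3.2-.5+150,(p[1]+.5)/3.2-.5+80)
print(tri([ct,cs],[T((271,509)),S((203,207))]).round(4))
print("rear",tri([ct,cs],[T((766,408)),S((346,492))]).round(4), T((271,509)))
s=get_state();R=Ro.from_rotvec(s["tcp_rot"]).as_matrix(); print((s["tool_pos"]-.28*R[:,2]).round(4),R[:,2].round(3))
# where does expected toe project
X=s["tool_pos"]-.28*R[:,2]+[0,0,-.001]; print(proj(ct,X),proj(cs,X), S((203,207)))
E
```

```text
[0.4279 0.191  0.1377]
rear [ 0.5148 -0.2189  0.1601] (190.94736842105263, 223.57894736842107)
[0.4257 0.1945 0.1464] [ 0.213 -0.977 -0.001]
[189.53764013 224.78685932] [212.71463952 141.21851523] (213.09375, 144.34375)
```

```bash
cat > tgt.py <<'E'
from go import *
F=np.array([.6033,.158,.022]); U=np.array([-.125,.992,0]);U/=np.linalg.norm(U)
def pose(a,pitch_tool,clear,h=.010,extra=.7,u=U,lat=0.):
    p=np.radians(pitch_tool+extra); ax=u*np.cos(p)-np.array([0,0,np.sin(p)]); n=np.array([0,0,np.cos(p)])+u*np.sin(p)
    side=np.array([u[1],-u[0],0])
    tcp=F+lat*side+.008*n-(.28-a)*ax+h*n+np.array([0,0,clear]); return tcp,Rtool(u[:2],pitch_tool)
E
python3 - <<'E'
from tgt import *
p,R=pose(.035,14.5,.03); print(p.round(4)); delta(p,R)
E
```

```text
[ 0.6323 -0.0719  0.1336]
t 5.55 pos [ 0.4853 -0.0791  0.1461] F [-0.2  0.5 -5.3] T [-0.32 -0.06  0.01] gap 0.262
shift [ 1.21 14.52  2.43] turn [  5.1  -14.54  -0.52]
```

```bash
python3 -m creep '[[[0,0,0,0,2,2.4,1],[0,0,0,0,3,0,1],[0,0,0,0,3,0,1],[0,0,0,0,3,0,1],[0,0,0,0,3,0,1],[0,0,0,0,0.5,0,1],[2.5,-7.2,-0.3,0,0,0,1],[2.5,-7.2,-0.3,0,0,0,1]]]'
python3 -m creep '[[[0,0,0,0,0,0,1],[0,0,0,0,0,0,1]]]'
python3 - <<'E'
from tgt import *
p,R=pose(.035,14.5,.03); print(p.round(4)); delta(p,R)
c=capture("side"); save("s3",c["img"],(150,80,380,280),3.2)
c=capture("wrist"); save("w3",c["img"],None,1.5)
c=capture("top"); save("t3",c["img"],(120,90,330,240),3.8)
E
```

```text
time: 6.35
tool_pos: [0.6326, -0.0741, 0.1463]
tcp_rot: [0.943, 1.064, -1.22]
force: [0.5, 0.5, -7.6]
finger_gap: 0.265
time: 6.55
tool_pos: [0.6321, -0.0696, 0.1462]
tcp_rot: [0.939, 1.074, -1.211]
force: [-0.4, -0.7, -5.8]
finger_gap: 0.265
[ 0.6323 -0.0719  0.1336]
t 6.55 pos [ 0.6321 -0.0696  0.1462] F [-0.4 -0.7 -5.8] T [0.27 0.12 0.01] gap 0.265
shift [ 1.28 -0.01 -0.09] turn [ 0.34 -0.2   0.03]
```

View pics/s3.png

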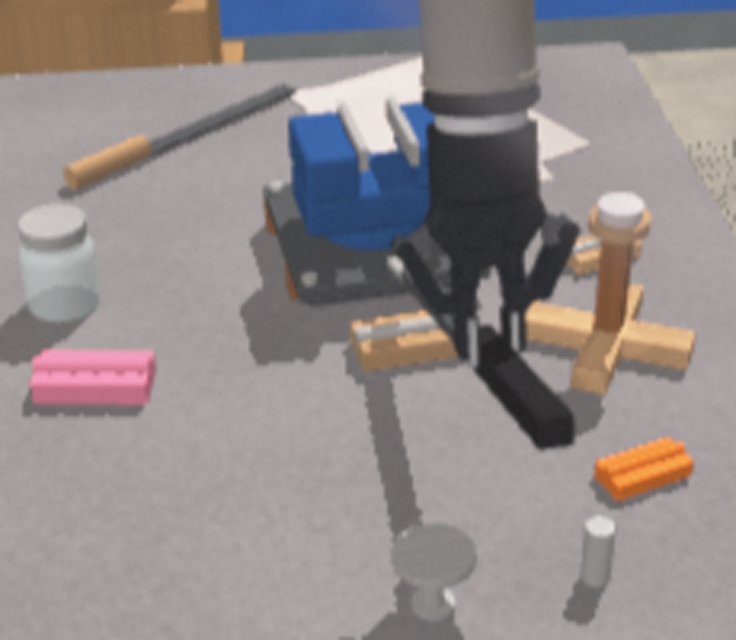

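View pics/w3.png

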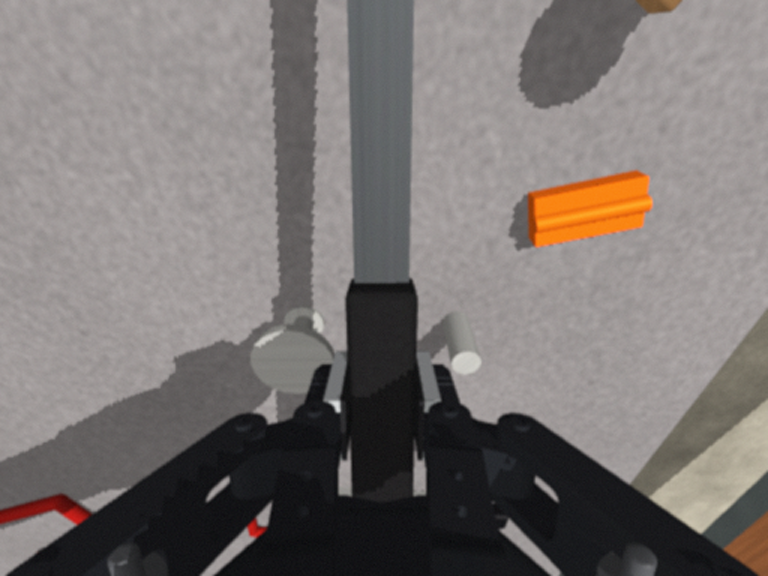

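View pics/t3.png

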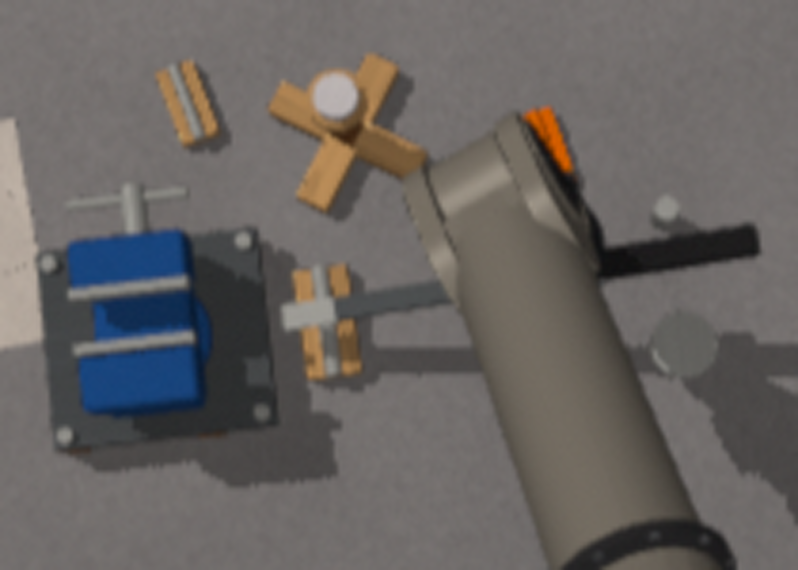

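```bash
python3 - <<'E'
from tgt import *
ct=capture("top"); cs=capture("side"); cw=capture("wrist")
T=lambda p:((p[0]+.5)/3.8-.5+120,(p[1]+.5)/3.8-.5+90)
S=lambda p:((p[0]+.5)/3.2-.5+150,(p[1]+.5)/3.2-.5+80)
W=lambda p:((p[0]+.5)/1.5-.5,(p[1]+.5)/1.5-.5)
X=tri([ct,cs],[T((282.5,316)),S((397,260))]);print("toe top mid",X.round(4))
s=get_state();R=Ro.from_rotvec(s["tcp_rot"]).as_matrix()
print("expect", (s["tool_pos"]-.28*R[:,2]-R[:,0]*(-.010+.007)*1).round(4), "rel in tool", ((X-s["tool_pos"])@R).round(4))
print("cap",ray(cw,W((291,357)),.052).round(4),"dog",ray(cw,W((466,362)),.05).round(4))
Xr=tri([ct,cs],[T((757,240)),S((571,420))]); print("rear top", Xr.round(4),((Xr-s["tool_pos"])@R).round(4))
E
```

```text
toe top mid [0.5969 0.1923 0.0717]
expect [0.5993 0.1949 0.0747] rel in tool [ 0.0064 -0.0027 -0.2786]
cap [ 0.5792 -0.1571  0.052 ] dog [ 0.7029 -0.1484  0.05  ]
rear top [ 0.6533 -0.2077  0.1953] [-0.0129  0.0037  0.1434]
```

```bash
python3 -m creep '[[[0.3,-0.2,0,1,0,-0.25,1],[0,0,0,1,0,-0.25,1],[0,0,0,0.9,0,-0.2,1],[0,0,0,0.4,0,-0.1,1],[0,0,0,0.1,0,0,1],[0,0,0,0,0,0,1],[0,0,0,0,0,0,1]]]'
python3 - <<'E'
from tgt import *
p,R=pose(.035,14.5,.0,.012,.5); delta(p,R)
E
```

```text
time: 7.55
tool_pos: [0.6335, -0.0725, 0.1128]
tcp_rot: [0.944, 1.063, -1.218]
force: [0.1, 0.3, -5.4]
finger_gap: 0.262
t 7.55 pos [ 0.6335 -0.0725  0.1128] F [ 0.1  0.3 -5.4] T [ 0.26 -0.    0.03] gap 0.262
shift [ 0.75 -0.12 -0.3 ] turn [-0.24  0.11 -0.09]
```

```bash
for i in 1; do python3 -m creep '[[[0,0,0,0.3,0,-0.08,1],[0,0,0,0,0,0,1]]]'; python3 -m creep '[[[0,0,0,0.2,0,-0.05,1],[0,0,0,0,0,0,1]]]';  python3 -c "
from tgt import *
delta([0,0,0])"; done
```

```text
time: 7.75
tool_pos: [0.633, -0.0726, 0.1092]
tcp_rot: [0.944, 1.063, -1.219]
force: [0.0, -0.5, -5.4]
finger_gap: 0.263
time: 7.95
tool_pos: [0.633, -0.0726, 0.107]
tcp_rot: [0.943, 1.064, -1.219]
force: [-0.5, -0.2, -5.2]
finger_gap: 0.265
t 7.95 pos [ 0.633  -0.0726  0.107 ] F [-0.5 -0.2 -5.2] T [0.23 0.06 0.02] gap 0.265
shift [  6.51 -61.97 -17.08] turn None
```

```bash
python3 -m creep '[[[0,0,0,0.1,0,-0.03,1],[0,0,0,0,0,0,1]]]';  python3 -c "
from tgt import *
delta([0,0,0])"; python3 -m creep '[[[0,0,0,0.1,0,-0.03,1],[0,0,0,0,0,0,1]]]';  python3 -c "
from tgt import *
delta([0,0,0])"
```

```text
time: 8.15
tool_pos: [0.6331, -0.0726, 0.106]
tcp_rot: [0.944, 1.064, -1.219]
force: [-0.1, 0.3, -7.1]
finger_gap: 0.264
t 8.15 pos [ 0.6331 -0.0726  0.106 ] F [-0.1  0.3 -7.1] T [ 0.26  0.02 -0.01] gap 0.264
shift [  6.41 -61.98 -17.05] turn None
time: 8.35
tool_pos: [0.633, -0.0726, 0.105]
tcp_rot: [0.944, 1.064, -1.219]
force: [-0.3, -0.5, -6.3]
finger_gap: 0.266
t 8.35 pos [ 0.633  -0.0726  0.105 ] F [-0.3 -0.5 -6.3] T [ 0.25 -0.   -0.01] gap 0.266
shift [  6.31 -61.98 -17.02] turn None
```

```bash
for i in 1 ; do python3 -m creep '[[[0,0,0,0.1,0,-0.03,1],[0,0,0,0,0,0,1]]]';  python3 -c "
from tgt import *
delta([0,0,0])"; python3 -m creep '[[[0,0,0,0.1,0,-0.03,1],[0,0,0,0,0,0,1]]]';  python3 -c "
from tgt import *
delta([0,0,0])";python3 -m creep '[[[0,0,0,0.1,0,-0.03,1],[0,0,0,0,0,0,1]]]';  python3 -c "
from tgt import *
delta([0,0,0])"; done
```

```text
time: 8.55
tool_pos: [0.633, -0.0726, 0.104]
tcp_rot: [0.944, 1.064, -1.219]
force: [0.0, 0.9, -5.8]
finger_gap: 0.262
t 8.55 pos [ 0.633  -0.0726  0.104 ] F [ 0.   0.9 -5.8] T [ 0.28 -0.01  0.02] gap 0.262
shift [  6.21 -61.97 -16.99] turn None
time: 8.75
tool_pos: [0.633, -0.0725, 0.1029]
tcp_rot: [0.944, 1.064, -1.219]
force: [-0.7, 0.9, -6.3]
finger_gap: 0.266
t 8.75 pos [ 0.633  -0.0725  0.1029] F [-0.7  0.9 -6.3] T [ 0.27  0.04 -0.01] gap 0.266
shift [  6.11 -61.97 -16.96] turn None
time: 8.95
tool_pos: [0.6331, -0.0724, 0.1019]
tcp_rot: [0.944, 1.063, -1.219]
force: [0.7, 0.1, -5.6]
finger_gap: 0.263
t 8.95 pos [ 0.6331 -0.0724  0.1019] F [ 0.7  0.1 -5.6] T [0.31 0.04 0.  ] gap 0.263
shift [  6.   -61.99 -16.92] turn None
```

```bash
python3 - <<'E'
from tgt import *
c=capture("side"); save("s4",c["img"],(220,140,340,240),6)
c=capture("top"); save("t4",c["img"],(170,120,330,220),4.9)
E
```

```text
(no output)
```

View pics/s4.png

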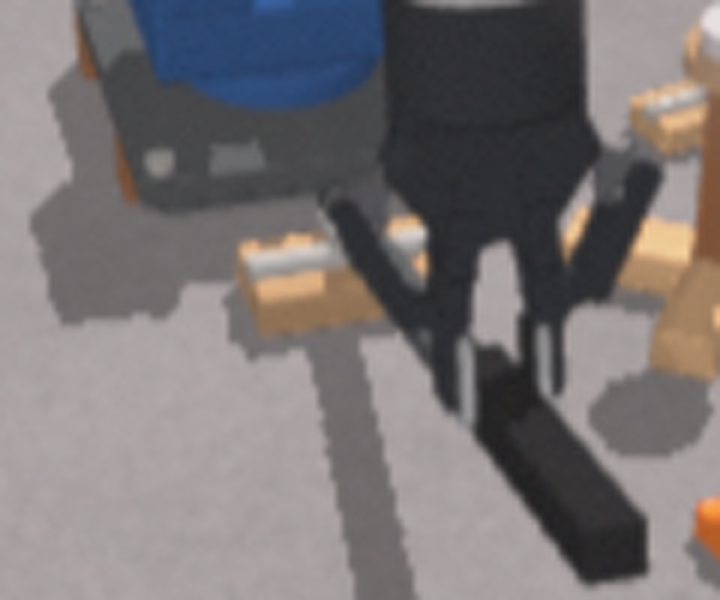

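View pics/t4.png

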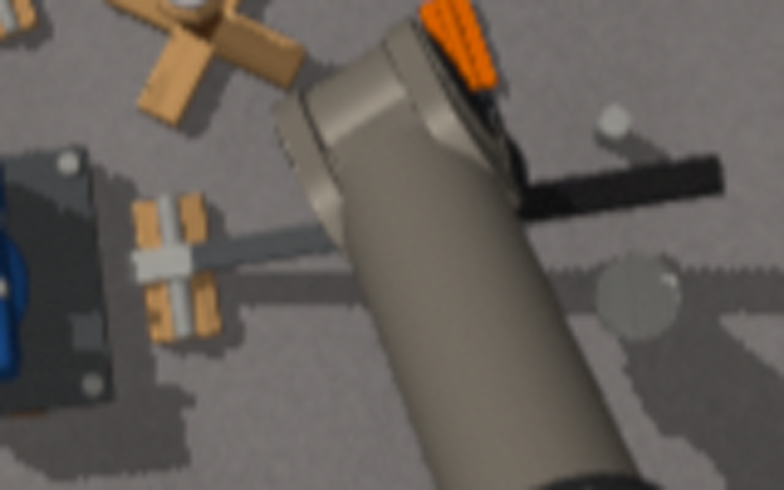

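```bash
for i in 1 ; do python3 -m creep '[[[0,0,0,0.1,0,-0.03,1],[0,0,0,0,0,0,1]]]';  python3 -c "
from tgt import *
delta([0,0,0])"; python3 -m creep '[[[0,0,0,0.1,0,-0.03,1],[0,0,0,0,0,0,1]]]';  python3 -c "
from tgt import *
delta([0,0,0])";python3 -m creep '[[[0,0,0,0.1,0,-0.03,1],[0,0,0,0,0,0,1]]]';  python3 -c "
from tgt import *
delta([0,0,0])"; done | grep pos
```

```text
tool_pos: [0.6332, -0.0724, 0.1009]
t 9.25 pos [ 0.6332 -0.0724  0.1009] F [ 0.4 -0.5 -4.6] T [ 0.44 -0.01 -0.02] gap 0.262
tool_pos: [0.6332, -0.0724, 0.0999]
t 9.45 pos [ 0.6332 -0.0724  0.0999] F [-0.   0.6 -4.4] T [ 0.43  0.04 -0.01] gap 0.264
tool_pos: [0.6332, -0.0724, 0.0989]
t 9.65 pos [ 0.6332 -0.0724  0.0989] F [ 0.3 -0.4 -4.4] T [0.47 0.01 0.04] gap 0.262
```

```bash
python3 -m creep '[[[0,0,0,0,0,-0.5,1],[0,0,0,0,0,-0.7,1],[0,0,0,0,0,-0.7,1],[0,0,0,0,0,-0.5,1],[0,0,0,0,0,-0.2,1],[0,0,0,0,0,0,1]]]';  python3 -c "
from tgt import *
delta([0,0,0])"; python3 -m creep '[[[0,0,0,0,0,-0.2,1],[0,0,0,0,0,0,1]]]';  python3 -c "
from tgt import *
delta([0,0,0])
p,R=pose(.035,14.5,0);delta(p,R)"
```

```text
time: 10.25
tool_pos: [0.63, -0.0462, 0.0921]
tcp_rot: [0.943, 1.065, -1.217]
force: [0.0, 0.5, -4.8]
finger_gap: 0.266
t 10.25 pos [ 0.63   -0.0462  0.0921] F [ 0.   0.5 -4.8] T [0.84 0.14 0.  ] gap 0.266
shift [  5.72 -61.97 -14.19] turn None
time: 10.45
tool_pos: [0.6298, -0.0455, 0.0918]
tcp_rot: [0.944, 1.063, -1.219]
force: [-0.7, 1.1, -4.5]
finger_gap: 0.263
t 10.45 pos [ 0.6298 -0.0455  0.0918] F [-0.7  1.1 -4.5] T [0.68 0.17 0.02] gap 0.263
shift [  5.71 -61.99 -14.03] turn None
t 10.45 pos [ 0.6298 -0.0455  0.0918] F [-0.7  1.1 -4.5] T [0.68 0.17 0.02] gap 0.263
shift [-0.47 -0.08  2.86] turn [-0.25  0.11 -0.05]
```

```bash
for i in 1; do python3 -m creep '[[[0,0,0,0,0,-0.2,1],[0,0,0,0,0,0,1]]]';  python3 -c "
from tgt import *
delta([0,0,0])"; python3 -m creep '[[[0,0,0,0,0,-0.2,1],[0,0,0,0,0,0,1]]]';  python3 -c "
from tgt import *
delta([0,0,0])"; done | grep pos; python3 - <<'E'
from tgt import *
c=capture("top"); save("t5",c["img"],(170,120,330,220),4.9)
E
```

```text
tool_pos: [0.6297, -0.0435, 0.0914]
t 10.65 pos [ 0.6297 -0.0435  0.0914] F [-0.2 -0.4 -2.7] T [ 0.54  0.03 -0.02] gap 0.267
tool_pos: [0.6295, -0.0413, 0.0908]
t 10.85 pos [ 0.6295 -0.0413  0.0908] F [ 0.4  0.6 -2.5] T [ 0.49  0.04 -0.06] gap 0.267
```

View pics/t5.png

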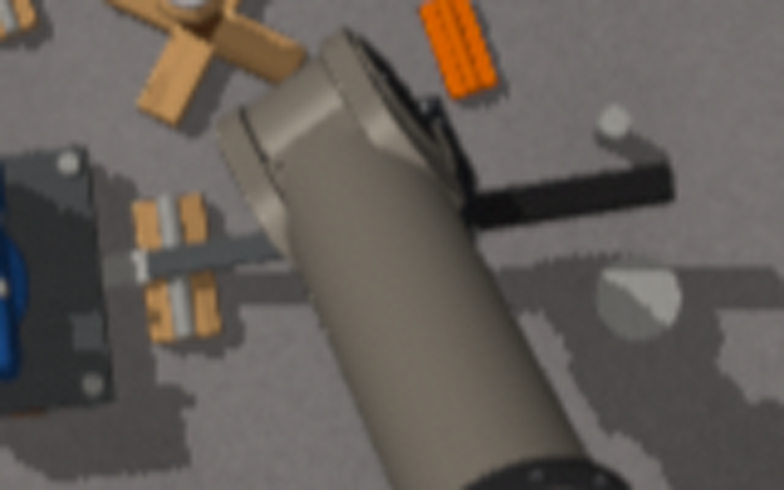

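```bash
for i in 1; do python3 -m creep '[[[0,0,0,0,0,-0.2,1],[0,0,0,0,0,0,1]]]';  python3 -c "
from tgt import *
delta([0,0,0])"; python3 -m creep '[[[0,0,0,0,0,-0.2,1],[0,0,0,0,0,0,1]]]';  python3 -c "
from tgt import *
delta([0,0,0])"; python3 -m creep '[[[0,0,0,0,0,-0.2,1],[0,0,0,0,0,0,1]]]';  python3 -c "
from tgt import *
delta([0,0,0])";  done | grep t.*pos.*F
```

```text
t 11.1 pos [ 0.6291 -0.0393  0.0903] F [ 0.2  0.5 -4.9] T [ 0.62 -0.02 -0.07] gap 0.262
t 11.3 pos [ 0.6289 -0.0373  0.0897] F [-0.4 -0.3 -4. ] T [ 0.64  0.04 -0.05] gap 0.257
t 11.5 pos [ 0.6286 -0.0354  0.0892] F [ 0.6  0.5 -4.1] T [ 0.62 -0.03 -0.  ] gap 0.267
```

```bash
for i in 1; do python3 -m creep '[[[0,0,0,0,0,-0.2,1],[0,0,0,0,0,0,1]]]';  python3 -c "
from tgt import *
delta([0,0,0])"; python3 -m creep '[[[0,0,0,0,0,-0.15,1],[0,0,0,0,0,0,1]]]';  python3 -c "
from tgt import *
delta([0,0,0])"; python3 -m creep '[[[0,0,0,0,0,-0.15,1],[0,0,0,0,0,0,1]]]';  python3 -c "
from tgt import *
delta([0,0,0])";  done | grep t.*pos.*F
```

```text
t 11.7 pos [ 0.6284 -0.0335  0.0887] F [ 0.8  0.2 -3.9] T [ 0.58  0.01 -0.06] gap 0.265
t 11.9 pos [ 0.6283 -0.0322  0.0884] F [ 0.9 -0.1 -3. ] T [ 0.51  0.03 -0.06] gap 0.261
t 12.1 pos [ 0.6281 -0.0308  0.088 ] F [ 0.6 -0.4 -3.6] T [ 0.54  0.02 -0.02] gap 0.264
```

```bash
for i in 1; do python3 -m creep '[[[0,0,0,0,0,-0.15,1],[0,0,0,0,0,0,1]]]';  python3 -c "
from tgt import *
delta([0,0,0])"; python3 -m creep '[[[0,0,0,0,0,-0.15,1],[0,0,0,0,0,0,1]]]';  python3 -c "
from tgt import *
delta([0,0,0])"; python3 -m creep '[[[0,0,0,0,0,-0.15,1],[0,0,0,0,0,0,1]]]';  python3 -c "
from tgt import *
delta([0,0,0])";  done | grep t.*pos.*F
```

```text
t 12.3 pos [ 0.6279 -0.0293  0.0876] F [ 0.2 -0.  -4.3] T [0.55 0.05 0.02] gap 0.268
t 12.5 pos [ 0.6277 -0.0279  0.0873] F [-0.4  0.9 -3.7] T [ 0.52  0.02 -0.06] gap 0.263
t 12.7 pos [ 0.6277 -0.0277  0.0871] F [ 0.  -3.9 -2.4] T [-0.2   0.06  0.05] gap 0.262
```

```bash
python3 -m creep '[[[0,0,0,0,0,-0.1,1],[0,0,0,0,0,0,1]]]';  python3 -c "
from tgt import *
delta([0,0,0])"
```

```text
time: 12.9
tool_pos: [0.6276, -0.0277, 0.087]
tcp_rot: [0.943, 1.061, -1.221]
force: [0.7, -5.2, -0.9]
finger_gap: 0.264
t 12.9 pos [ 0.6276 -0.0277  0.087 ] F [ 0.7 -5.2 -0.9] T [-0.64 -0.03  0.08] gap 0.264
shift [  5.7  -61.99 -12.12] turn None
```

```bash
python3 -m creep '[[[0,0,0,0,0,0.3,1],[0,0,0,0,0,0.3,1],[0,0,0,0,0,0,1]]]';  python3 -c "
from tgt import *
delta([.6283,-.0326,.0885],Rtool(U[:2],14.5))"
```

```text
time: 13.2
tool_pos: [0.628, -0.0309, 0.088]
tcp_rot: [0.944, 1.064, -1.218]
force: [0.3, 0.7, -3.1]
finger_gap: 0.265
t 13.2 pos [ 0.628  -0.0309  0.088 ] F [ 0.3  0.7 -3.1] T [0.64 0.11 0.01] gap 0.265
shift [-0.    0.01  0.17] turn [-0.22  0.05 -0.06]
```

```bash
python3 -m creep '[[[0.2,0,0,0,0,0.17,1],[0,0,0,0,0,0,1],[0,0,0,0,0,0,1]]]';  python3 - <<'E'
from tgt import *
s=get_state();R=Ro.from_rotvec(s["tcp_rot"]).as_matrix();x=s["tool_pos"]
delta([.6283,-.0326,.0885],Rtool(U[:2],14.5))
u=-R[:,2].copy(); print("pitch",np.degrees(np.arcsin(-u[2])),"dir",(u[:2]/np.hypot(*u[:2])).round(3))
k=u*[1,1,0]; k/=np.linalg.norm(k)
P=np.array([*(x[:2]+k[:2]*((F[:2]-x[:2])@k[:2])),.030]); print("P",P.round(4))
ax=R[:,1]
for d in (5,10,15,17,17.5):
    for sg in (1,):
        Q=Ro.from_rotvec(ax*np.radians(d)).as_matrix(); X=P+Q@(x-P); R2=Q@R
        print(d,X.round(4),"pitch",np.degrees(np.arcsin(R2[2,2])).round(2),"shift/own frame",(R.T@(X-x)*100).round(2), "perrow in mid frame")
b=R.T@(P-x)*100; print("P in tool cm",b.round(2))
E
```

```text
time: 13.5
tool_pos: [0.6282, -0.0328, 0.0885]
tcp_rot: [0.946, 1.062, -1.22]
force: [0.6, 0.5, -3.9]
finger_gap: 0.265
t 13.5 pos [ 0.6282 -0.0328  0.0885] F [ 0.6  0.5 -3.9] T [0.9  0.19 0.07] gap 0.265
shift [-0.01  0.01 -0.02] turn [-0.42  0.09 -0.04]
pitch 14.587454857166883 dir [-0.117  0.993]
P [0.6056 0.1583 0.03  ]
5 [ 0.6288 -0.0372  0.0715] pitch 9.59 shift/own frame [ 1.75  0.   -0.01] perrow in mid frame
10 [ 0.6292 -0.04    0.0542] pitch 4.59 shift/own frame [ 3.5  -0.   -0.16] perrow in mid frame
15 [ 0.6294 -0.0413  0.0367] pitch -0.41 shift/own frame [ 5.23 -0.   -0.47] perrow in mid frame
17 [ 0.6294 -0.0414  0.0297] pitch -2.41 shift/own frame [ 5.91  0.   -0.64] perrow in mid frame
17.5 [ 0.6294 -0.0414  0.0279] pitch -2.91 shift/own frame [ 6.08 -0.   -0.69] perrow in mid frame
P in tool cm [  0.81  -0.   -20.1 ]
```

```bash
python3 -m creep '[[[0,1,0,0.35,0,0,1],[0,1.5,0,0.53,0,0,1],[0,2,0,0.7,0,0,1],[0,2,0,0.7,0,0,1],[0,1.5,0,0.53,0,0,1],[0,0,0,0,0,0,1]]]' 120;  python3 -c "
from tgt import *
delta([.6291,-.0391,.0600],Rtool((-.117,.993),6.6))"
```

```text
time: 14.1
tool_pos: [0.6295, -0.0386, 0.061]
tcp_rot: [1.047, 1.172, -1.167]
force: [-2.0, 3.8, 5.5]
finger_gap: 0.258
t 14.1 pos [ 0.6295 -0.0386  0.061 ] F [-2.   3.8  5.5] T [0.71 0.42 0.22] gap 0.258
shift [ 0.11 -0.05  0.04] turn [-0.02 -0.16 -0.22]
```

```bash
python3 -m creep '[[[0,1.5,0,0.53,0,0,1],[0,2,0,0.7,0,0,1],[0,1.5,0,0.53,0,0,1],[0,0,0,0,0,0,1]]]' ;  python3 -c "
from tgt import *
delta([.6293,-.0408,.0420],Rtool((-.117,.993),1.6))"
python3 - <<'E'
from h import *
c=capture("side"); save("s6",c["img"],(150,80,380,280),3.2)
E
```

```text
time: 14.5
tool_pos: [0.6301, -0.0404, 0.0441]
tcp_rot: [1.107, 1.239, -1.13]
force: [-2.5, 3.2, 8.2]
finger_gap: 0.259
t 14.5 pos [ 0.6301 -0.0404  0.0441] F [-2.5  3.2  8.2] T [0.38 0.71 0.39] gap 0.259
shift [ 0.21 -0.09  0.02] turn [ 0.01 -0.11 -0.25]
```

View pics/s6.png

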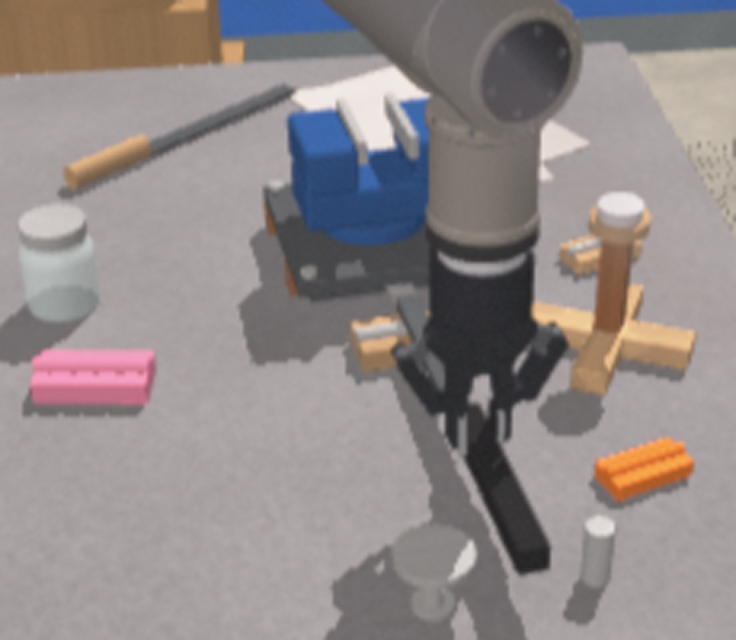

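```bash
python3 -m creep '[[[0,1.5,0,0.55,0,0,1],[0,2,0,0.75,0,0,1],[0,1,0,0.45,0,0,1],[0,0,0,0,0,0,1],[0,0,0,0,0,0,1]]]' ;  python3 -c "
from tgt import *
delta([.6294,-.0414,.0279],Rtool((-.117,.993),-2.9))"
python3 - <<'E'
from h import *
c=capture("side"); save("s7",c["img"],(200,120,340,260),4.2)
c=capture("top"); save("t7",c["img"],(120,120,330,220),3.7)
E
```

```text
time: 15.05
tool_pos: [0.6308, -0.0409, 0.0277]
tcp_rot: [1.159, 1.298, -1.095]
force: [-3.2, 0.7, 12.1]
finger_gap: 0.257
t 15.05 pos [ 0.6308 -0.0409  0.0277] F [-3.2  0.7 12.1] T [0.18 0.76 0.52] gap 0.257
shift [-0.02 -0.14  0.03] turn [ 0.08  0.03 -0.31]
```

View pics/s7.png

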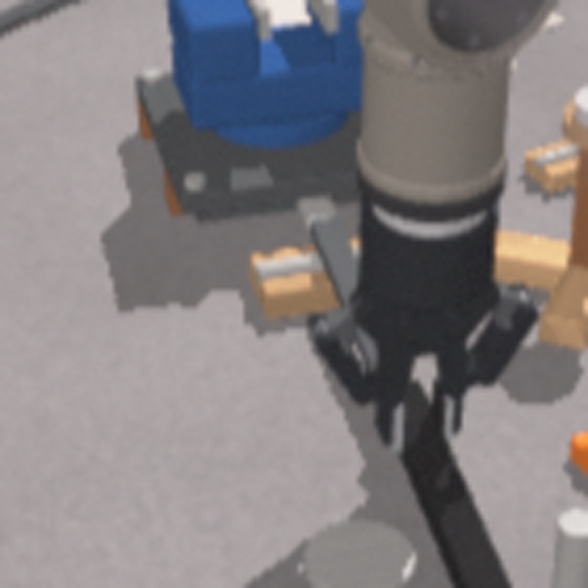

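View pics/t7.png

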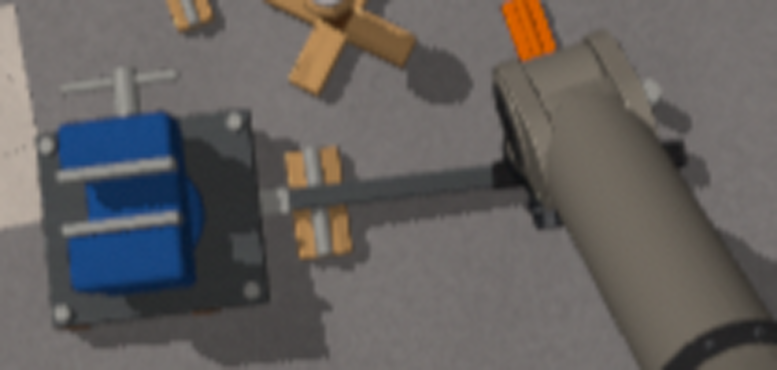

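```bash
python3 - <<'E'
from h import *
c=capture("side"); save("s8",c["img"],(250,200,350,290),7)
c=capture("wrist"); save("w8",c["img"],None,1.5)
E
```

```text
(no output)
```

View pics/s8.png

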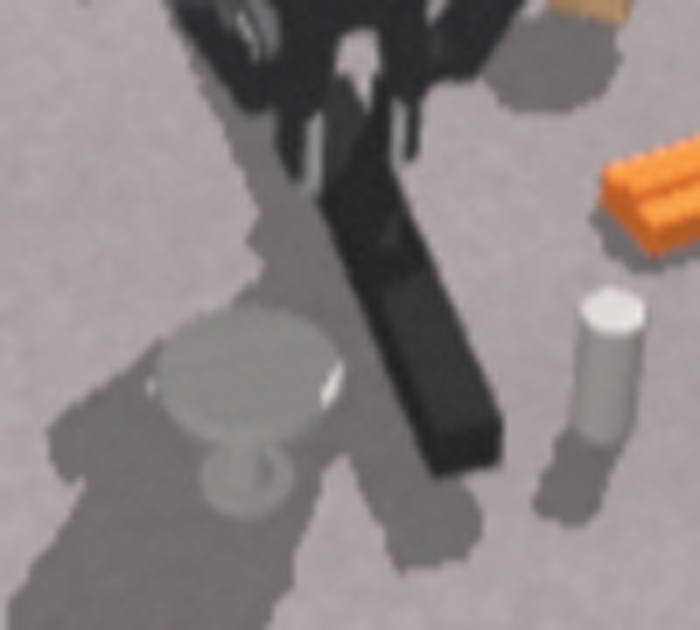

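View pics/w8.png

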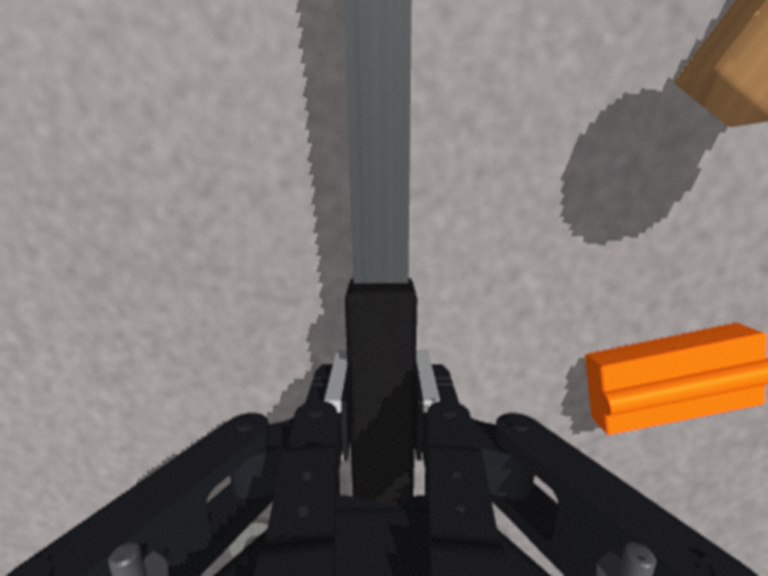

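```bash
python3 - <<'E'
from tgt import *
ct=capture("top"); cs=capture("side")
T=lambda p:((p[0]+.5)/3.7-.5+120,(p[1]+.5)/3.7-.5+120)
S=lambda p:((p[0]+.5)/7-.5+250,(p[1]+.5)/7-.5+200)
X=tri([ct,cs],[T((685,152)),S((466,430))]); print("rear top",X.round(4))
for z in (.03,.035,.04): print(z,ray(cs,S((466,430)),z).round(4), ray(ct,T((685,152)),z).round(4))
for z in (.0,.01,.015): print("bottom mid",z,ray(cs,S((470,472)),z).round(4))
print("cap side",ray(cs,S((250,375)),.052).round(4))
s=get_state();R=Ro.from_rotvec(s["tcp_rot"]).as_matrix();x=s["tool_pos"]
print("pred rear top",(x+R@np.array([-.0124,0,.14])).round(4), "underside", (x+R@np.array([.0115,0,.14])).round(4),"toe und",(x+R@np.array([.0115,0,-.28])).round(4))
k=np.array([.5795,-.160,0]); u=-R[:,2]*[1,1,0];u/=np.linalg.norm(u); d=k-x*[1,1,0]; print("keeper along",d@u,"lat",d@np.cross(u,[0,0,1]), s["force"].round(1))
E
```

```text
rear top [ 0.6483 -0.1826  0.0345]
0.03 [ 0.6474 -0.1783  0.03  ] [ 0.651  -0.1833  0.03  ]
0.035 [ 0.6462 -0.1833  0.035 ] [ 0.6502 -0.1827  0.035 ]
0.04 [ 0.645  -0.1883  0.04  ] [ 0.6494 -0.1821  0.04  ]
bottom mid 0.0 [ 0.6524 -0.1677  0.    ]
bottom mid 0.01 [ 0.65   -0.1775  0.01  ]
bottom mid 0.015 [ 0.6488 -0.1824  0.015 ]
cap side [ 0.5782 -0.1681  0.052 ]
pred rear top [ 0.6474 -0.1803  0.0334] underside [ 0.6474 -0.1792  0.0095] toe und [0.5977 0.2374 0.0303]
keeper along -0.11218945629365014 lat -0.06507716876905298 [-2.1  1.  12. ]
```

```bash
python3 -m creep '[[[0.5,0,0,0,-0.25,0,1],[1,0,0,0,-0.49,0,1],[0.5,0,0,0,-0.25,0,1],[0,0,0,0,0,0,1]]]' ;  python3 - <<'E'
from tgt import *
delta([0,0,0])
s=get_state();R=Ro.from_rotvec(s["tcp_rot"]).as_matrix();x=s["tool_pos"]
k=np.array([.5795,-.160,0]); u=-R[:,2]*[1,1,0];u/=np.linalg.norm(u); d=k-x*[1,1,0]; print("keeper along",d@u,"lat",d@np.cross(u,[0,0,1]), "u",u.round(3))
c=capture("top"); save("t9",c["img"],(120,120,330,220),3.7)
E
```

```text
time: 15.75
tool_pos: [0.6229, -0.0418, 0.0286]
tcp_rot: [1.187, 1.28, -1.119]
force: [1.6, 1.8, 9.5]
finger_gap: 0.255
t 15.75 pos [ 0.6229 -0.0418  0.0286] F [1.6 1.8 9.5] T [ 0.2  -0.28  0.26] gap 0.255
shift [  2.82 -61.75  -9.18] turn None
keeper along -0.11419865031606916 lat -0.05306235148108213 u [-0.083  0.997  0.   ]
```

View pics/t9.png

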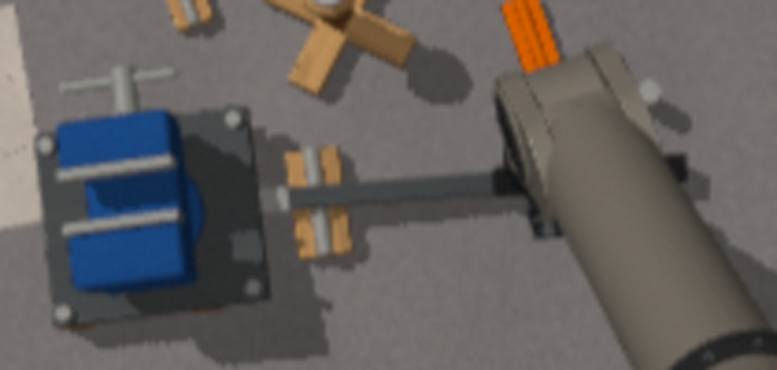

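```bash
python3 -m creep '[[[0.4,0,0,0,-0.35,0,1],[0.6,0,0,0,-0.45,0,1],[0.4,0,0,0,-0.3,0,1],[0,0,0,0,0,0,1]]]' ;  cat > chk.py <<'E'
from tgt import *
import sys
delta([0,0,0])
s=get_state();R=Ro.from_rotvec(s["tcp_rot"]).as_matrix();x=s["tool_pos"]
k=np.array([.5795,-.160,0]); u=-R[:,2]*[1,1,0];u/=np.linalg.norm(u); d=k-x*[1,1,0]; print("keeper along",d@u,"lat",d@np.cross(u,[0,0,1]), "u",u.round(3),"pitch",np.degrees(np.arcsin(R[2,2])).round(2),"toe",(x+R@np.array([.0115,0,-.28])).round(4))
c=capture("top"); save(sys.argv[1],c["img"],(120,120,330,220),3.7)
c=capture("side"); save(sys.argv[1]+"s",c["img"],(200,180,350,290),5)
E
python3 chk.py t10
```

```text
time: 16.2
tool_pos: [0.6144, -0.0424, 0.0294]
tcp_rot: [1.21, 1.265, -1.136]
force: [5.6, 2.3, 9.5]
finger_gap: 0.257
t 16.2 pos [ 0.6144 -0.0424  0.0294] F [5.6 2.3 9.5] T [ 0.25 -1.24 -0.77] gap 0.257
shift [  2.62 -61.14  -7.5 ] turn None
keeper along -0.11547818352892121 lat -0.04141721243616839 u [-0.056  0.998  0.   ] pitch -2.94 toe [0.5989 0.2374 0.0323]
```

View pics/t10.png

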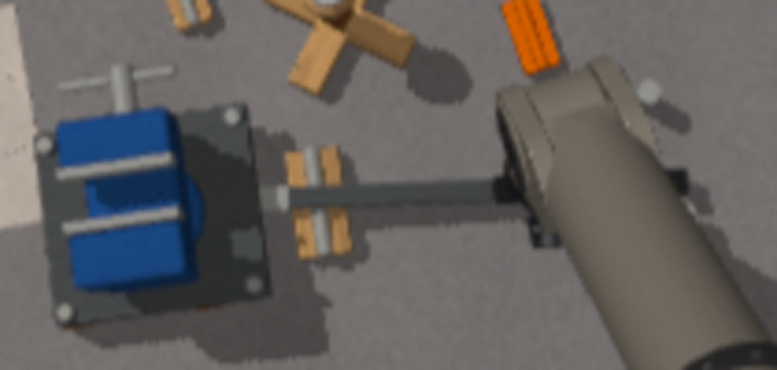

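View pics/t10s.png

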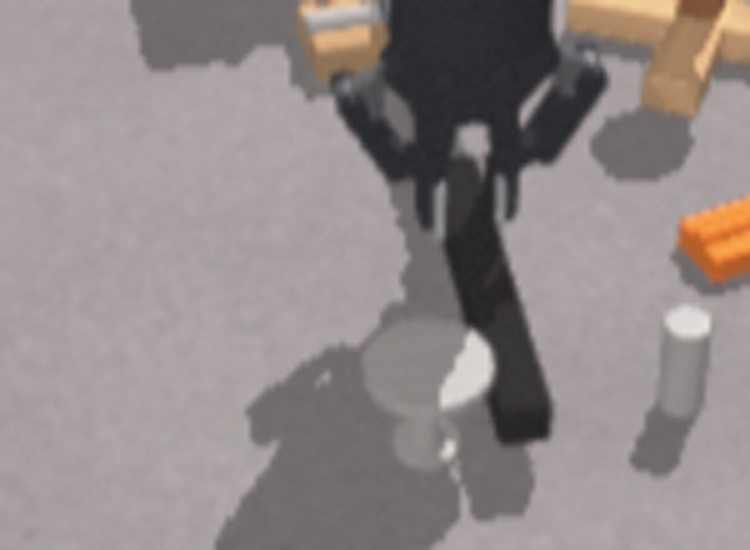

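```bash
python3 -m creep '[[[0.3,0,0,0.1,-0.25,0,1],[0.4,0,0,0.05,-0.3,0,1],[0,0,0,0,0,0,1],[0,0,0,0,0,0,1]]]' ; python3 chk.py t11
```

```text
time: 16.7
tool_pos: [0.6104, -0.0426, 0.0285]
tcp_rot: [1.222, 1.258, -1.144]
force: [9.1, 2.1, 10.8]
finger_gap: 0.256
t 16.7 pos [ 0.6104 -0.0426  0.0285] F [ 9.1  2.1 10.8] T [ 0.41 -1.66 -1.19] gap 0.256
shift [  2.38 -60.85  -6.69] turn None
keeper along -0.1160005935644512 lat -0.03588088186101937 u [-0.042  0.999  0.   ] pitch -2.98 toe [0.5987 0.2374 0.0315]
```

View pics/t11s.png

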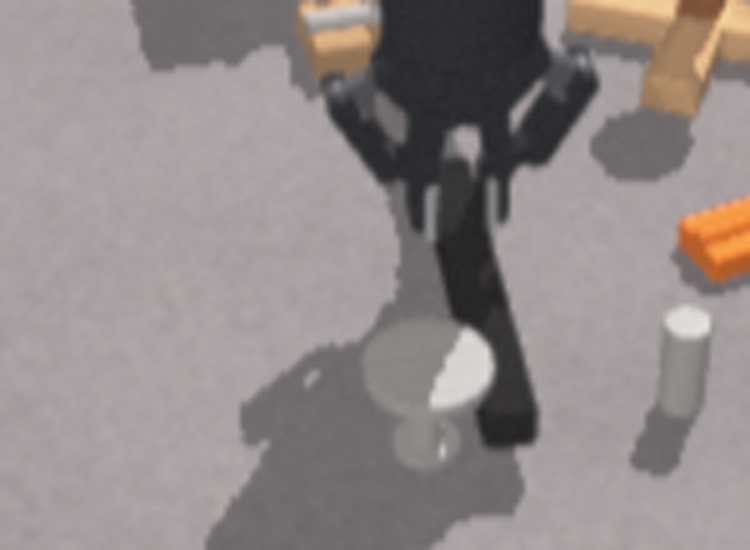

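```bash
python3 - <<'E'
from tgt import *
cs=capture("side")
S=lambda p:((p[0]+.5)/5-.5+200,(p[1]+.5)/5-.5+180)
X=ray(cs,S((510,443)),.0115); Xt=ray(cs,S((507,412)),.035); print("rear",X.round(4),Xt.round(4))
C=ray(cs,S((428,367)),.052); print("cap",C.round(4))
s=get_state();R=Ro.from_rotvec(s["tcp_rot"]).as_matrix();x=s["tool_pos"]
print("pred rear bottom",(x+R@np.array([.0115,0,.14])).round(4))
u=x*[1,1,0]-X*[1,1,0];u/=np.linalg.norm(u);print(u.round(3)); d=C*[1,1,0]-X*[1,1,0]; print("lat side-only",d@np.cross(u,[0,0,1]))
d=np.array([.5795,-.16,0])-X*[1,1,0]; print("lat",d@np.cross(u,[0,0,1]))
E
```

```text
rear [ 0.6147 -0.1789  0.0115] [ 0.612  -0.1827  0.035 ]
cap [ 0.578  -0.1676  0.052 ]
pred rear bottom [ 0.6165 -0.1817  0.0097]
[-0.031  1.     0.   ]
lat side-only -0.03629969841396089
lat -0.03460520497652062
```

```bash
python3 -m creep '[[[0.5,0,0,0,-0.28,0,1],[0.6,0,0,0,-0.32,0,1],[0,0,0,0,0,0,1],[0,0,0,0,0,0,1]]]' ; python3 chk.py t12
```

```text
time: 17.25
tool_pos: [0.6053, -0.0427, 0.0288]
tcp_rot: [1.238, 1.248, -1.158]
force: [8.9, 2.9, 9.4]
finger_gap: 0.257
t 17.25 pos [ 0.6053 -0.0427  0.0288] F [8.9 2.9 9.4] T [ 0.43 -2.04 -1.55] gap 0.257
shift [  2.32 -60.46  -5.46] turn None
keeper along -0.11666259303777259 lat -0.028371180519153556 u [-0.022  1.     0.   ] pitch -3.01 toe [0.5992 0.2374 0.032 ]
```

View pics/t12s.png

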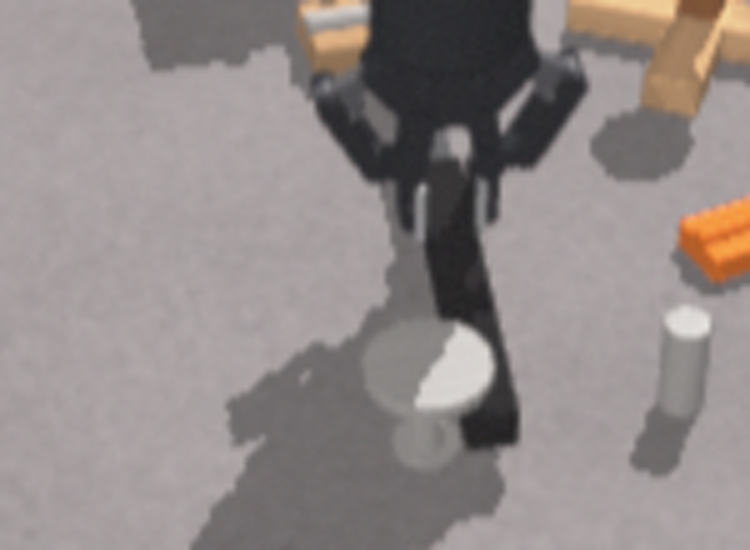

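View pics/t12.png

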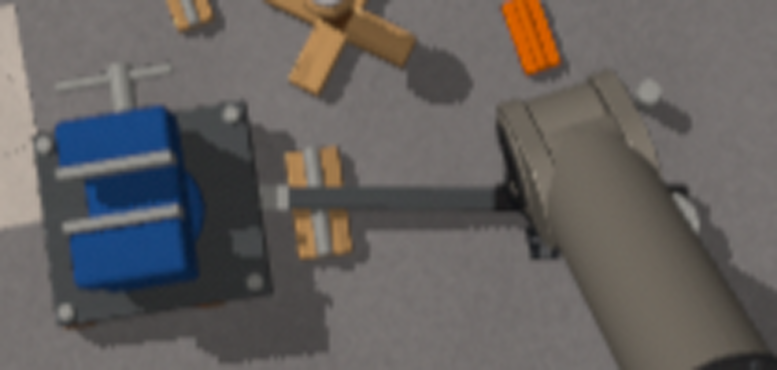

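```bash
python3 -m creep '[[[0,0,0,0,0.1,0,1],[0,-0.4,0,-0.15,0.05,0,1],[0,-0.4,0,-0.15,0,0,1],[0,0,0,0,0,0,1]]]' ; python3 chk.py t13
```

```text
time: 17.75
tool_pos: [0.6054, -0.0429, 0.0311]
tcp_rot: [1.226, 1.24, -1.166]
force: [7.6, 2.6, 9.1]
finger_gap: 0.261
t 17.75 pos [ 0.6054 -0.0429  0.0311] F [7.6 2.6 9.1] T [ 0.44 -1.64 -1.44] gap 0.261
shift [  2.63 -60.47  -5.53] turn None
keeper along -0.11650851799464962 lat -0.028575936620683237 u [-0.023  1.     0.   ] pitch -2.19 toe [0.5993 0.2373 0.0303]
```

```bash
python3 -m creep '[[[0,-0.3,0,-0.12,0.12,0,1],[0,0,0,0,0.1,0,1],[0,0,0,0,0,0,1]]]' ; python3 -c "
from go import *
delta([0,0,0])"; python3 -m creep '[[[0,-0.3,0,-0.12,0.1,0,1],[0,0,0,0,0,0,1]]]' ; python3 chk.py t14
```

```text
time: 18.15
tool_pos: [0.6059, -0.0429, 0.0312]
tcp_rot: [1.22, 1.239, -1.171]
force: [5.5, 2.5, 5.3]
finger_gap: 0.259
t 18.15 pos [ 0.6059 -0.0429  0.0312] F [5.5 2.5 5.3] T [ 0.63 -1.21 -1.27] gap 0.259
shift [  2.83 -60.5   -5.56] turn None
time: 18.35
tool_pos: [0.6058, -0.043, 0.0313]
tcp_rot: [1.216, 1.236, -1.175]
force: [5.6, 2.9, -0.7]
finger_gap: 0.26
t 18.35 pos [ 0.6058 -0.043   0.0313] F [ 5.6  2.9 -0.7] T [ 0.73 -1.44 -1.29] gap 0.26
shift [  2.93 -60.49  -5.57] turn None
keeper along -0.11642345721945659 lat -0.02893273727187008 u [-0.023  1.     0.   ] pitch -1.61 toe [0.5995 0.2372 0.0277]
```

View pics/t14s.png

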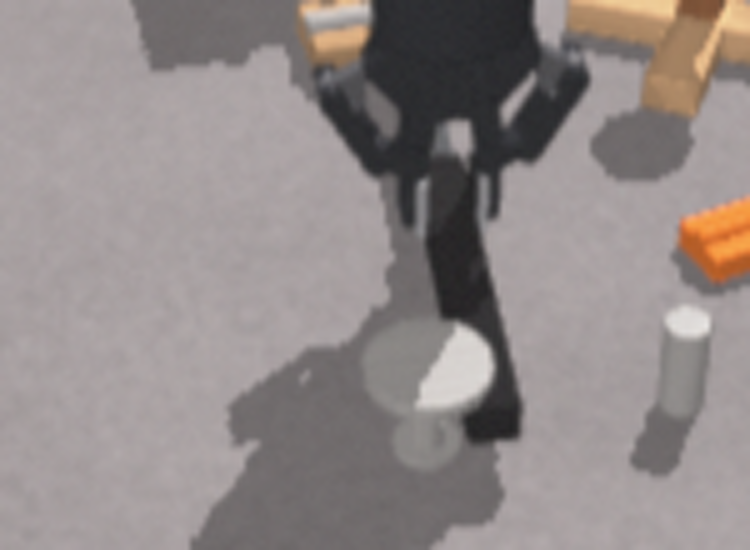

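View pics/t14.png

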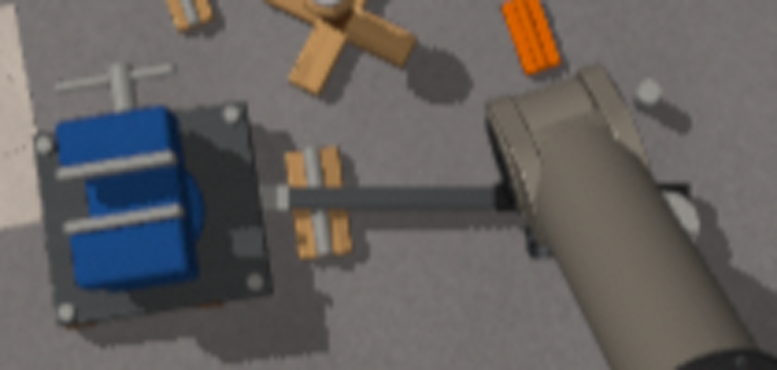

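```bash
python3 -m creep '[[[0,0,0,0,0.12,0,1],[0,0,0,0,0.1,0,1],[0,0,0,0,0,0,1],[0,0,0,0,0,0,1]]]' 60; python3 -c "
from go import *
delta([0,0,0])"
```

```text
time: 18.85
tool_pos: [0.6064, -0.043, 0.0312]
tcp_rot: [1.212, 1.239, -1.176]
force: [4.4, 2.3, 4.6]
finger_gap: 0.254
t 18.85 pos [ 0.6064 -0.043   0.0312] F [4.4 2.3 4.6] T [ 0.67 -0.86 -1.3 ] gap 0.254
shift [  3.11 -60.53  -5.7 ] turn None
```

```bash
python3 -m creep '[[[0.5,0,0,0,0.1,0,1],[0,0,0,0,0,0,0.9],[0,0,0,0,0,0,0.75],[0,0,0,0,0,0,0.7],[0,0,0,0,0,0,0.65]]]' 20; python3 chk.py t15
```

```text
time: 19.35
tool_pos: [0.6041, -0.0436, 0.0295]
tcp_rot: [1.211, 1.24, -1.186]
force: [-0.1, 1.0, -0.5]
finger_gap: 0.351
t 19.35 pos [ 0.6041 -0.0436  0.0295] F [-0.1  1.  -0.5] T [-0.01 -0.01 -0.03] gap 0.351
shift [  3.32 -60.3   -5.46] turn None
keeper along -0.11591722714584494 lat -0.026852271445688546 u [-0.019  1.     0.   ] pitch -1.42 toe [0.5986 0.2366 0.0249]
```

View pics/t15s.png

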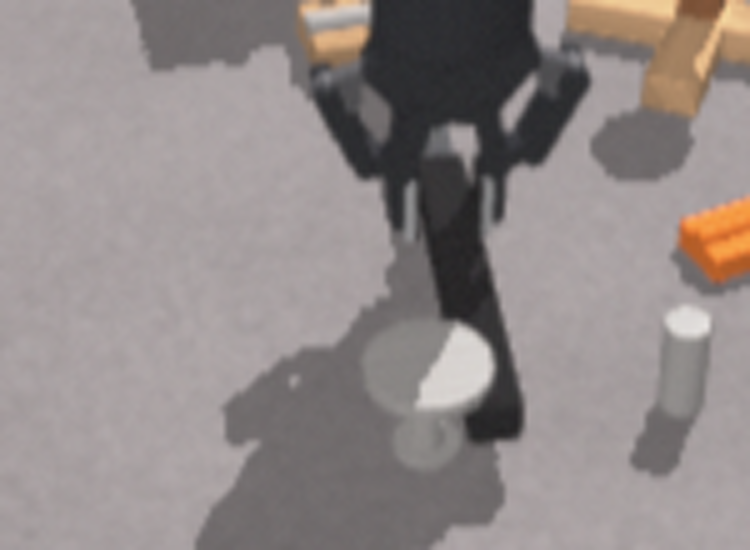

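```bash
python3 -m creep '[[[0,0,0,0,0,0,0.5],[0,0,0,0,0.1,0,0.3],[0,0,0,0,0,0,0.2],[0,0,0,0,0,0,0.1],[0,0,0,0,0,0,0.1]]]'; python3 -m creep '[[[0,0,0,-1,0,0,0.1],[0,0,0,-2,0,0,0],[0,0,0,-3,0,0,0],[0,0,0,-4,0,0,0],[0,0,0,-4,0,0,0],[0,0,0,-2,0,0,0],[0,0,0,0,0,0,0]]]'; python3 - <<'E'
from h import *
c=capture("top"); save("t16",c["img"],(120,120,330,220),3.7)
c=capture("side"); save("s16",c["img"],(150,80,380,280),3.2)
c=capture("wrist"); save("w16",c["img"],None,1.5)
E
```

```text
time: 19.95
tool_pos: [0.6059, -0.0425, 0.0299]
tcp_rot: [1.213, 1.239, -1.185]
force: [0.7, -1.2, 0.1]
finger_gap: 0.903
time: 20.65
tool_pos: [0.6086, -0.0465, 0.1945]
tcp_rot: [1.216, 1.233, -1.18]
force: [0.2, 0.1, 0.7]
finger_gap: 0.999
```

View pics/s16.png

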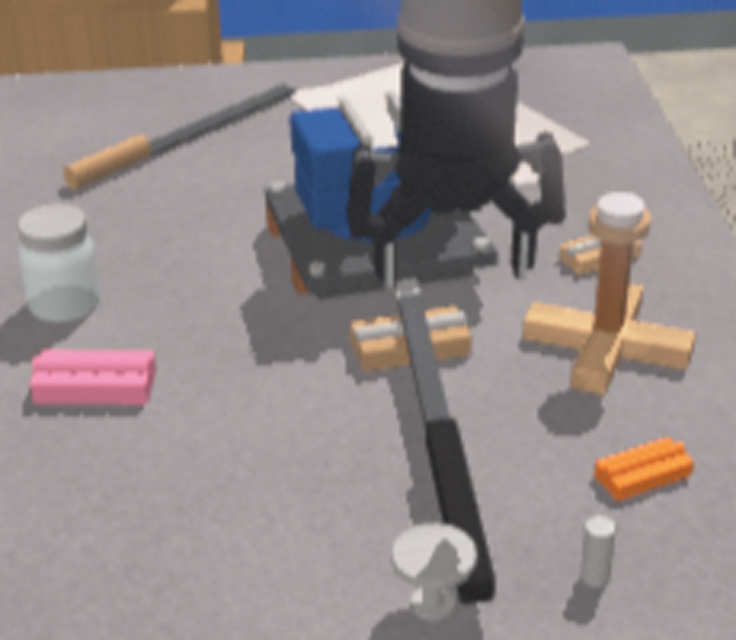

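View pics/t16.png

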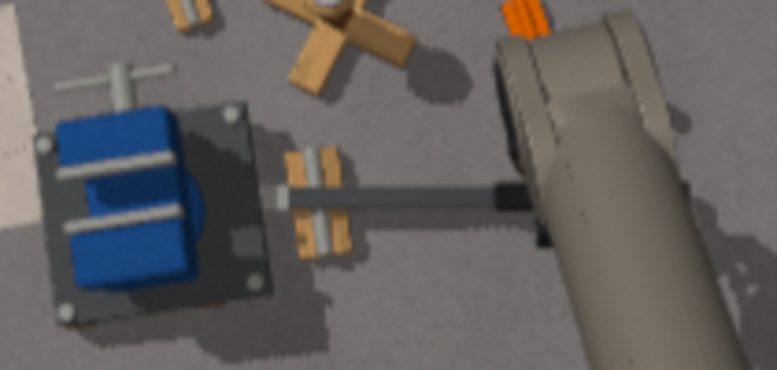

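View pics/w16.png

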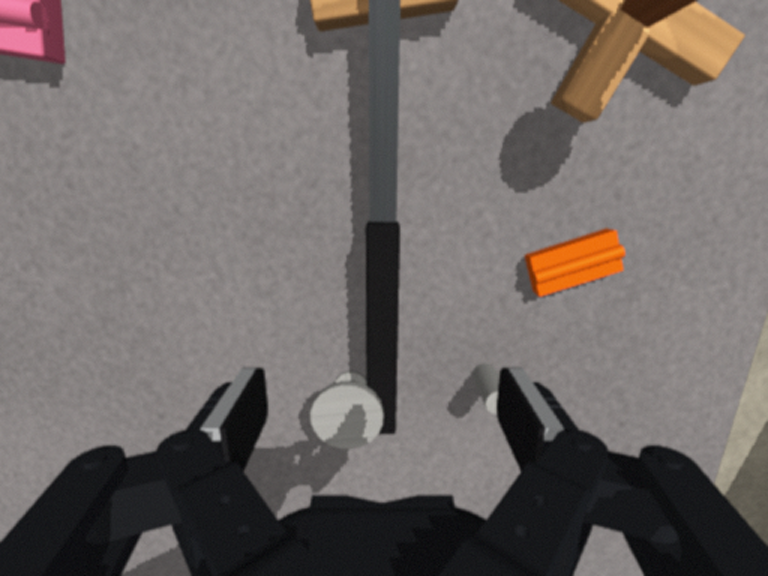

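```bash
python3 - <<'E'
from h import *
a=cv2.imread("pics/top0.png"); c=capture("top"); b=c["img"]
S=lambda i:cv2.cvtColor(i,cv2.COLOR_BGR2GRAY).astype(float)
def cen(im,p,r=3):
    g=S(im);x,y=p;w=g[y-r:y+r+1,x-r:x+r+1];w=np.clip(w-110,0,None);yy,xx=np.mgrid[y-r:y+r+1,x-r:x+r+1];return np.array([(w*xx).sum(),(w*yy).sum()])/w.sum()
T0={"RX+":(133,159),"FX+":(183,153),"FX-":(188,198),"RX-":(137,204)}
T1={"RX+":(132,159),"FX+":(182,151),"FX-":(189,196),"RX-":(138,204)}
P0={};P1={}
for k in T0:
    p0=cen(a,T0[k]);p1=cen(b,T1[k]); P0[k]=ray(c,p0,.048); P1[k]=ray(c,p1,.048+(.0127 if k[0]=="F" else .001)); print(k,p0.round(2),p1.round(2),P0[k].round(4),P1[k].round(4),((P1[k]-P0[k])*1000).round(1))
print("rear bolts mid move mm",((P1["RX+"]+P1["RX-"]-P0["RX+"]-P0["RX-"])*500).round(1))
# height of front-left plate lower corner, side+top now
cs=capture("side"); save("s17",cs["img"],(225,130,315,200),8); save("t17",b,(120,130,220,210),7.5)
E
```

```text
RX+ [131.99 158.74] [130.84 158.65] [0.6509 0.4071 0.048 ] [0.6511 0.4108 0.049 ] [0.1 3.7 1. ]
FX+ [183.37 152.71] [181.93 150.26] [0.6729 0.2325 0.048 ] [0.679  0.2357 0.0607] [ 6.1  3.2 12.7]
FX- [nan nan] [nan nan] [nan nan nan] [nan nan nan] [nan nan nan]
RX- [136.44 204.12] [137.15 203.85] [0.4962 0.3875 0.048 ] [0.4971 0.3849 0.049 ] [ 0.9 -2.6  1. ]
rear bolts mid move mm [0.5 0.5 1. ]<stdin>:5: RuntimeWarning: invalid value encountered in divide
```

View pics/s17.png

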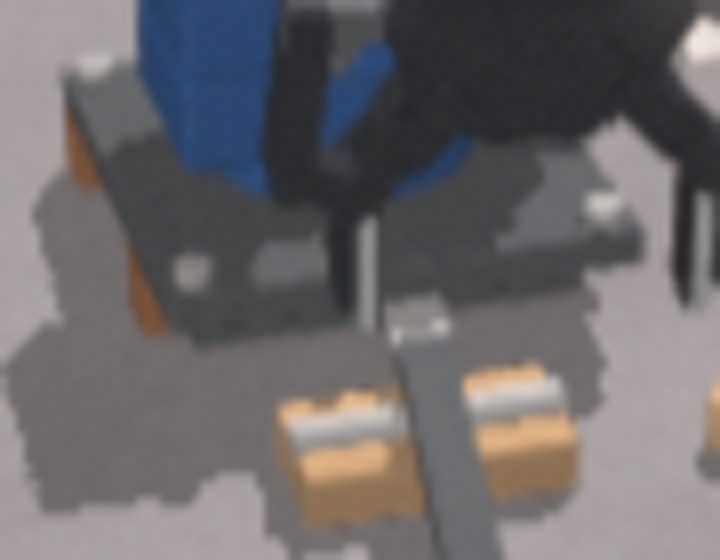

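```bash
python3 - <<'E'
from h import *
from plant import sign_off
ct=capture("top");cs=capture("side")
print("front bolt now",tri([ct,cs],[(181.93,150.26),(300.0,155.3)]).round(4),"before",tri([ct,cs],[(183.37,152.71),((444+.5)/3-.5+150,(183+.5)/3-.5+100)]).round(4))
s=get_state();print(s["time"],s["force"].round(1)); print(sign_off())
E
```

```text
front bolt now [0.6777 0.2363 0.0577] before [0.6715 0.2336 0.0414]
21.0 [ 0.4  0.2 -0.3]
the job is handed in; nothing more can be done
None
```

The vice's front edge is up and held by the pry bar, with its handle under the cap of the capped post. I handed the job in at 21 s.

**What I did:**
- **Laying the bar:** I gripped it at the grip point, laid it sloping over the fulcrum's rod, and felt light contact with the rod.
- **Finding the rib:** I slid the toe in until it met the rib at about 5 N, roughly 27 mm in from the edge, then eased back 5 mm.
- **Lifting and parking:** I levered the edge up, pressing about 18 N. I then swung the handle under the cap and let it rise until the cap took the load. Last, I let go and lifted the hand clear.

**Last checks:**
- After release, the pictures show the handle under the cap beside the post, with a gap of about 6 mm estimated just before. The bar lies across the rod with its toe under the plate.
- The front bolt is about 16 mm higher than at the start, which fits the lift I expected.
- The middle of the two rear bolts, standing in for the heel, moved about 0.5 mm (6 mm allowed).
- The force on the hand is near zero, and the jar and stand look unmoved. The hacksaw was outside the final pictures, but the arm did not work near it after the start.

**Less than perfect:**
- The swing dragged the lifted front edge about 6 mm sideways, turning the base by about 2° around its heel.
- One front bolt could not be located in the last comparison, so these figures rest on the other three.
- I did not measure the force on the post directly. The handle came up against the cap slowly, with only about 10 N change at the hand.

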